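Sort the saw's track rollers by bearing drag

TASK

The track rollers pulled from the saw carriage stand on the bench. One at a time, lay each roller's stud in the pair of V-blocks with the wheel overhanging, spin the wheel with a finger to feel and see whether it runs free or binds, then lay the roller down flat inside the green tray if it runs free or inside the red tray if it binds. Leave the other things on the bench where they are.

Things in the scene. Friction and masses are not known exactly. Their poses are not given: they have to be found in the camera images.
- roller_1: track roller, may be absent: orange-tyred wheel, 56 mm diameter, 22 mm wide, on a bearing at the end of a 16 mm steel stud 130 mm long (152 mm in all, 0.35 kg, centre of mass about 59 mm from the wheel's outer face). Origin: centre of the wheel's outer face; +z along the stud to its threaded tail (z = 0.152). Starts standing on that face, stud up. All look alike, free or binding.
- roller_2: another track roller, the same as roller_1 (see there); may be absent
- roller_3: another track roller, the same as roller_1 (see there); may be absent
- roller_4: another track roller, the same as roller_1 (see there); may be absent
- wheel_1 (a joint): turn of roller_1's wheel on its stud, rad, 0 at the start, no limit, right-handed about body +z; a white stripe on the wheel shows it. After a flick of a few rad/s a free-running wheel coasts on for a second or so; a binding one takes about 1 N at the rim to turn (0.02 to 0.035 N m) and stops the instant the finger leaves it. Wheels turn only by what touches them.
- wheel_2 (a joint): the same for roller_2's wheel
- wheel_3 (a joint): the same for roller_3's wheel
- wheel_4 (a joint): the same for roller_4's wheel
- cage_1 (a joint): turn about the stud of the ball cage in roller_1's bearing (brass ring with steel balls, seen between stud and hub), rad, 0 at the start. In a sound bearing the balls roll and the cage goes round at 0.4 of the wheel's turn; in a binding one they skid and it hangs back, near 0
- cage_2 (a joint): the same for roller_2
- cage_3 (a joint): the same for roller_3
- cage_4 (a joint): the same for roller_4
- stud_1 (a point): point on the stud axis of roller_1, at z = 0.071 in its body frame (49 mm from the wheel's inner face, 81 mm from the tail). Lying on a flat surface the roller leans: axis 28 mm up at the wheel, 8 mm at the tail, about 20 mm here
- stud_2 (a point): the same point on roller_2
- stud_3 (a point): the same point on roller_3
- stud_4 (a point): the same point on roller_4
- v_blocks: pair of tall dark steel V-blocks on a 160 x 80 x 10 mm aluminium plate fixed to the bench. Origin: centre of the plate's underside, +x along the grooves. Each block is 20 mm thick (x = 23 to 43 mm either side), 56 mm wide, 122 mm high; the 46 mm gap between them is open down to 55 mm, for the fingers. 90 degree V grooves, 36 mm wide at the top, bottom at z = 104 mm.
- v_seat (a point): point midway between the blocks, 115 mm above the bench, where the axis of a seated stud runs. A roller is properly laid, either way round, when its stud point is within 20 mm of here: the wheel then hangs a few mm past the outer face of one block, free to turn, and the tail sticks out about 38 mm past the other. It is held by its weight alone.
- green_tray: shallow green plastic tray for the free-running rollers, 190 x 180 x 39 mm outside (its x, y, z), walls 4 mm, inner floor 13 mm above the bench; stands loose on rubber feet, 1.2 kg. Origin: centre of its underside. Room for two rollers lying side by side along its x, about 76 mm apart.
- red_tray: the same tray in red, for the binding rollers; the two trays swap places from start to start
- oil_can: green oil can, 52 mm diameter, 120 mm high, a bystander. Origin: centre of its underside
- hex_key: black hex key, 36 x 104 x 9 mm, a bystander
- tape_roll: roll of black tape, 77 mm across, 36 mm high, a bystander
Things that resemble listed ones, but are neither listed nor needed, are in the scene too. Leave any purple look-alike of the roller_4 alone.

How it is judged:
By the outcome, as a careful person would: the job done as asked, in the order asked, and still so for the second after the job is handed in, with the robot touching nothing.
Of roller_1, roller_2, roller_3, roller_4 only 3 to 4 are there at a start; the rules pass over those that are not, and their reading is None.
At some moment in a run one of green_tray, red_tray may be knocked a few centimetres aside while the robot is not near it.
It also fails if it takes over 210 s, if anything falls off the work surface, if the arm or the gripper's body presses on something with over 40 N, if the wrist force passes 120 N, or if a joint passes its speed limit or range.

ROBOT

A 6-joint arm with a two-finger parallel gripper is mounted at the origin on a cart in front of the work surface, level with it; the furniture and walls round the work are solid. World frame = base frame: x ahead of the robot, y to its left, z up, the work surface at z = 0. Lengths are in m, angles in rad, forces in N, time in s.
With the tool pointing down it reaches from about 0.375 to 0.975 m from the base axis. Payload 3.8 kg.
Tool frame: the origin (TCP) lies on the centre line of the jaws, within the pads' length; the fingertips stand 17 mm ahead of it and the grasp point (between the pads) lies 2 mm behind it (bot.tip_extent is the distance from the TCP to the fingertips, in m); z points along the fingers, y is the line along which they close (so a half turn about z gives the same grasp; the last joint's range is limited). The gripper opens to 85 mm and grips with 20 to 120 N. Pads are 22 mm wide; open, the fingers measure 114 mm over their backs; the gripper's body (76 mm by 85 mm) begins 54 mm behind the grasp point. The pads swing forward as they close: fully open they stand 13 mm farther back than shut.
Start: joints at [1.068, 0.264, 1.604, -0, 1.274, -0.037], TCP at [0.303, 0.603, 0.248] pointing down, gripper open.
Joint ranges: [-2.63, 2.63], [-0.94, 2.18], [0.31, 2.57], [-1.31, 4.45], [0, 2.66], [-2.55, 2.55]. Speed limits (rad/s): [2.57, 2.57, 3.14, 3.14, 3.14, 3.14].

INTERFACE

Orientations are given as a rotation vector (axis times angle).
In Python, from workcell import readout, read_camera, finish_job, bot gives the robot as it stands.
- The arm moves only by the tool jog_arm, never from a script. Its argument "deltas" is one flat list of numbers, 7 for each row, row after row: the shift along the tool's x, y, z in m, then the turn, a rotation vector about the tool's x, y, z in degrees, then the gripper command: -1 is shut, 1 is fully open, values between are in proportion. A call has 1 to 8 rows; each row is the pose to reach, as a shift and turn from the pose commanded when the call began, along the tool's axes at that moment; what a row does not reach only later rows make up. A row lasts 1/10 s, in which the tool goes at most 50 mm and 8.59 degrees, less where a joint would pass 70% of its speed; a pose out of reach is approached as far as the arm can. A call with a gripper value outside its range is refused whole. The fingers move at their own pace and stop on an object; "squeeze" is the grip in N (left out, the last holds). Time passes only in rows, so rows that repeat a pose let the fingers close. It gives the time, the measured TCP pose, the force, the opening and the grip force at its end, in the units of the state.
- readout.read_state(): the state, without advancing time (a new reading comes with each control period).
- read_camera(name): name is "side" or "top" or "wrist"; returns a dict with "color" (384x512x3 uint8, blue, green, red), "fx", "fy", "cx", "cy" (pixels), "origin" and "attitude" of the camera in the world. Camera axes: x right, y down, z forward; pixel columns grow to the right and rows downward; lengths in m; the calibration is good to about 2 mm. The wrist camera is an equidistant fisheye: a pixel r from the principal point sees the ray r / f radians off the axis. A picture is of the moment at which its call begins. There is no depth.
- finish_job(): hands the job in; it is judged then, once.
The state is a dict: "time": time; "q": joint angles; "joint_vel": joint speeds; "joint_torque": joint torques, N m; "tool_pos": TCP position; "tcp_rot": TCP orientation; "wrist_force": force on the tool from outside, world axes, zero at the start; "torque": the same for the moment, N m; "width": opening from 0.0 (shut) to 1.0 (fully open); "grip_force": force on a finger pad.
Only numpy, scipy, OpenCV 4.12 (cv2) and the standard library are available. Lean on these libraries where they do the work, as an engineer would, in place of code of your own. Each camera call takes 0.05 s, during which the arm holds its last target. There are 200 camera calls.

## Working session

There is one attempt and no reset: what is moved stays moved. The work goes in short steps, Python scripts to look and compute and a tool call to move; the robot and the scene stay as the last step left them, time stands still between calls to the robot, and variables do not carry over. Pictures are saved under pics/ and viewed, at most 14 in all, crops included, and the job is handed in when it is done.

Besides the shell and the picture viewer there is one more tool, called by a JSON object that holds its "api" and its "payload". jog_arm: Moves the arm, as the interface text tells. Its arguments: {"type":"object","properties":{"deltas":{"type":"array"},"squeeze":{"type":"number"}},"required":["deltas"]}

```bash
ls; mkdir -p pics
cat > h.py <<'E'
import numpy as np, cv2
from scipy.spatial.transform import Rotation as R
from workcell import readout, read_camera, finish_job, bot
def cam(n,save=None):
    c=read_camera(n)
    if save: cv2.imwrite('pics/'+save+'.png',c['color'])
    return c
def att(c):
    a=np.array(c['attitude'],float)
    return a if a.shape==(3,3) else R.from_rotvec(a).as_matrix() if a.size==3 else R.from_quat(a).as_matrix()
def ray(c,u,v,fish=False):
    x=(u-c['cx'])/c['fx'];y=(v-c['cy'])/c['fy']
    if fish:
        t=np.hypot(x,y);s=np.sin(t)/max(t,1e-9);d=np.array([x*s,y*s,np.cos(t)])
    else: d=np.array([x,y,1.])
    return np.array(c['origin'],float),att(c)@d
def plane(c,u,v,z,fish=False):
    o,d=ray(c,u,v,fish);return o+d*(z-o[2])/d[2]
def proj(c,p):
    q=att(c).T@(np.array(p)-np.array(c['origin']));return q[0]/q[2]*c['fx']+c['cx'],q[1]/q[2]*c['fy']+c['cy']
def rel(target,rot=None):
    s=readout.read_state();T=R.from_rotvec(s['tcp_rot'])
    return T.inv().apply(np.array(target)-np.array(s['tool_pos']))
E
python3 - <<'E'
from h import *
for n in('top','side'):
    c=cam(n,n+'0');print(n,c['fx'],c['cx'],c['cy'],c['origin'],c['attitude'])
s=readout.read_state();print(s)
E
```

```text
pics
top 411.3095018877912 254.07359018785175 188.78813529758918 [0.48495119 0.22862649 1.08593258] [-2.15414723  2.18330895 -0.07884291]
side 349.6996337918323 255.86767375127948 187.72056197600816 [0.41344698 0.99467734 0.53794951] [-0.32378889  2.6271833  -1.50939945]
{'time': 0.1, 'q': array([ 1.06809743e+00,  2.64694216e-01,  1.60524694e+00, -2.01912497e-05,
        1.27371205e+00, -3.69161149e-02]), 'joint_vel': array([-0.00061601, -0.00163164, -0.00332096,  0.00149838,  0.00244473,
       -0.00088293]), 'joint_torque': array([ 1.06068783e-03, -5.16708004e+01, -3.68591022e+01,  1.46586553e-04,
        6.34959593e-03,  1.52408842e-05]), 'tool_pos': array([0.30286921, 0.60252831, 0.24707031]), 'tcp_rot': array([-0.72492199, -3.05626389,  0.00312717]), 'wrist_force': array([ 0.61497724, -0.00101617,  0.3793059 ]), 'torque': array([-0.02900638,  0.00628607,  0.01794116]), 'grip_force': 0.0, 'width': 1.0006539100157656}
```

View pics/top0.png

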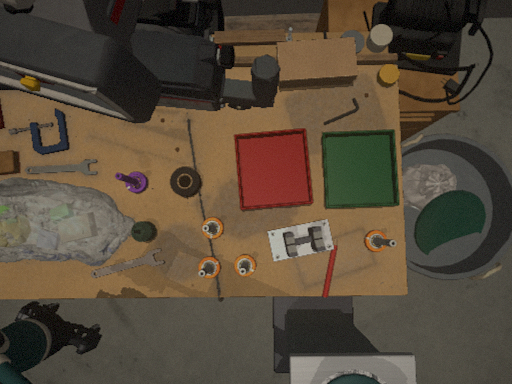

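View pics/side0.png

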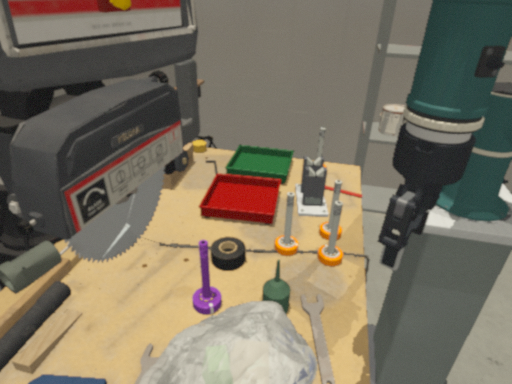

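Top view: orange rollers at (212,228), (208,267), (244,265), (376,241), V-blocks at about (305,241), red tray (273,169), green tray (360,168). The side view shows three orange wheels near (287,245), (330,232), (330,255) and the fourth stud behind the V-blocks at (321,140). 
What could be taken for a roller: the purple look-alike, top (135,181) / side (207,298), which I reject by colour, and the oil can (143,231). The four orange-tyred ones are the targets.

```bash
cat >> h.py <<'E'
def blobs(m,amin):
    n,l,st,ce=cv2.connectedComponentsWithStats(m.astype(np.uint8))
    return [(ce[i],st[i],l==i) for i in range(1,n) if st[i,4]>=amin]
def hsv(c): return cv2.cvtColor(c['color'],cv2.COLOR_BGR2HSV)
def orange(c):
    h=hsv(c);return (h[...,0]>4)&(h[...,0]<16)&(h[...,1]>190)&(h[...,2]>150)
def trays(c):
    h=hsv(c);out={}
    for n,m in(('red',((h[...,0]<4)|(h[...,0]>174))&(h[...,1]>150)),('green',(h[...,0]>55)&(h[...,0]<85)&(h[...,1]>110))):
        b=max(blobs(m,200),key=lambda t:t[1][4])
        pts=np.argwhere(b[2])[:,::-1].astype(np.float32)
        W=np.array([plane(c,u,v,.039)[:2] for u,v in cv2.boxPoints(cv2.minAreaRect(pts))])
        e=W[1]-W[0];f=W[2]-W[1]
        out[n]=(W.mean(0),np.linalg.norm(e),np.degrees(np.arctan2(e[1],e[0])),np.linalg.norm(f),np.degrees(np.arctan2(f[1],f[0])))
    return out
E
python3 - <<'E'
from h import *
c=cam('top');s=cam('side')
for ce,st,l in blobs(orange(c),40):
    pts=np.argwhere(l)[:,::-1].astype(np.float32); (u,v),r=cv2.minEnclosingCircle(pts)
    print('top',u,v,r,plane(c,u,v,.018)[:2],st[4])
for ce,st,l in blobs(orange(s),40):
    pts=np.argwhere(l)[:,::-1].astype(np.float32); (u,v),r=cv2.minEnclosingCircle(pts)
    print('side',u,v,r,plane(s,u,v,.012)[:2])
for k,v in trays(c).items(): print(k,v)
a=c['color'][205:290,190:400];cv2.imwrite('pics/crop.png',cv2.resize(a,None,fx=3.8,fy=3.8,interpolation=cv2.INTER_CUBIC))
E
```

```text
top 376.0 237.0 9.055485725402832 [ 0.45088404 -0.06680139] 49
top 375.5 243.0 9.962529182434082 [ 0.43561609 -0.06493311] 54
top 208.0 261.5 8.139510154724121 [0.39358902 0.36558754] 46
red (array([0.62933311, 0.19550052]), np.float64(0.18567571909891942), np.float64(-85.53940024614545), np.float64(0.19366627353059337), np.float64(-176.1371713110926))
green (array([ 0.4834991 , -0.26037408]), np.float64(0.08501927729180961), np.float64(-59.24883629134107), np.float64(0.05349882055388351), np.float64(-150.82950644127652))
```

View pics/crop.png

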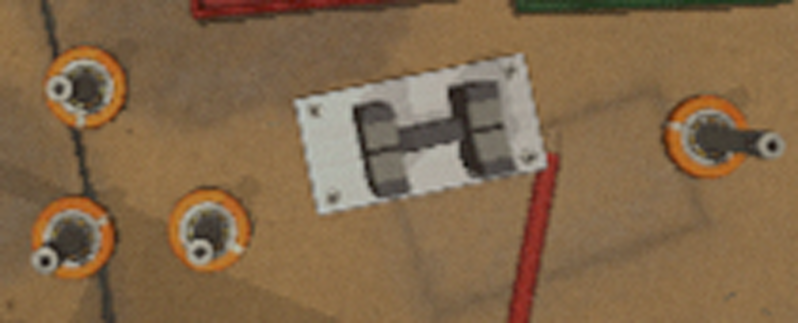

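The crop shows four orange-tyred wheels with upright steel studs, at crop (85,87), (74,238), (209,229), (708,137). The V-block plate has corners at (295,100), (523,55), (549,167), (318,212), and the groove runs along the image's horizontal, tilted.

Run:
```python
from h import *
c=cam('top');s=cam('side')
P=lambda u,v,z:plane(c,u/3.8+190-.37,v/3.8+205-.37,z)[:2].round(4)
for n,w,t in(('A',(85,87),(60,89)),('B',(74,238),(46,262)),('C',(209,229),(200,251)),('D',(708,137),(769,146))):
    print(n,P(*w,.022),P(*t,.152))
q=np.array([P(*p,.010) for p in((295,100),(523,55),(549,167),(318,212))])
print(q.mean(0),q[1]-q[0],q[2]-q[3],np.linalg.norm(q[1]-q[0]),np.linalg.norm(q[2]-q[1]))
for e in(q[1]-q[0],q[2]-q[3]):print(np.degrees(np.arctan2(e[1],e[0])))
print('grooves z.104',P(383,152,.104),P(489,130,.104))
h=hsv(c)
for n,m in(('red',((h[...,0]<6)|(h[...,0]>172))&(h[...,1]>140)),('green',(h[...,0]>50)&(h[...,0]<90)&(h[...,1]>90))):
    for ce,st,l in blobs(m,150): print(n,ce,st)
# side wheels/tails
hs=hsv(s);m=(hs[...,0]>3)&(hs[...,0]<18)&(hs[...,1]>200)&(hs[...,2]>170)
for ce,st,l in blobs(m,40): print('side',ce,st,plane(s,st[0]+st[2]/2,st[1]+st[3]/2,.012)[:2])
for p in((0.447,0.358,.152),):print(proj(s,p))
st=readout.read_state();print(R.from_rotvec(st['tcp_rot']).as_matrix().round(3))
w=cam('wrist','w0');print(w['origin'],att(w).round(3),w['fx'],w['cx'],w['cy'])
```

```text
A [0.4805 0.3545] [0.48  0.354]
B [0.3793 0.3623] [0.3784 0.3626]
C [0.3843 0.2713] [0.3838 0.2715]
D [ 0.4417 -0.0652] [ 0.4412 -0.0649]
[0.446025 0.126175] [ 0.0287 -0.1565] [ 0.0284 -0.1576] 0.1591098362767054 0.07776046553358588
-79.60819052831484
-79.78475811783281
grooves z.104 [0.4382 0.1591] [0.451 0.093]
red [116.99447514  10.65745856] [110   0  15  25 181]
red [273.08842753 169.73529412] [ 235  129   78   81 5202]
red [329.11428571 271.95102041] [323 246  14  51 245]
green [361.58934944 168.14109251] [ 323  134   76   73 3643]
green [457.40469032 217.34155141] [ 426  191   59   59 1663]
green [  9.01282051 375.54273504] [  0 363  25  21 234]
side [285.75308642 251.17283951] [275 245  22  10  81] [0.47604416 0.37456469]
side [328.61904762 260.64761905] [318 252  24  14 105] [0.37638076 0.37947567]
(np.float64(305.3180121881476), np.float64(196.07958674779374))
[[-0.893  0.449 -0.   ]
 [ 0.449  0.893 -0.001]
 [ 0.    -0.001 -1.   ]]
[0.23252691 0.63834955 0.37478015] [[ 0.448  0.852  0.271]
 [ 0.894 -0.427 -0.136]
 [-0.     0.303 -0.953]] 297.3186396354542 259.0051843252177 188.7475433243772
```

```bash
cat >> h.py <<'E'
def rot(x,z):
    x=np.array(x,float);z=np.array(z,float);z/=np.linalg.norm(z);x-=z*(x@z);x/=np.linalg.norm(x)
    return R.from_matrix(np.c_[x,np.cross(z,x),z])
def st():
    s=readout.read_state();T=R.from_rotvec(s['tcp_rot'])
    return s,np.array(s['tool_pos']),T
def go(label,pos,Rt,frm=None):
    s,p,T=st()
    if frm is not None:p,T=np.array(frm[0]),frm[1]
    d=T.inv().apply(np.array(pos)-p);r=np.degrees((T.inv()*Rt).as_rotvec())
    print(label,d.round(4),r.round(1),'rows',round(max(np.linalg.norm(d)/.05,np.linalg.norm(r)/8.59),1));return pos,Rt
U=np.array([-.179,.984,0]);SEAT=np.array([.445,.126,.115]);X1=np.array([-.984,-.179,0])
DOWN=rot(X1,[0,0,-1]);HOR=rot(X1,U)
E
python3 - <<'E'
from h import *
go('mid',[.37,.27,.35],DOWN)
f=go('D',[.4415,-.065,.32],DOWN)
E
```

```text
mid [-0.2093 -0.2675 -0.1019] [ -0.  -0. -37.] rows 7.1
D [-0.4237 -0.5347 -0.0718] [ -0.  -0. -37.] rows 13.7
```

{"api": "jog_arm", "payload": {"deltas": [-0.21,-0.268,-0.1,0,0,-37,1,-0.21,-0.268,-0.1,0,0,-37,1,-0.21,-0.268,-0.1,0,0,-37,1,-0.21,-0.268,-0.1,0,0,-37,1,-0.21,-0.268,-0.1,0,0,-37,1,-0.21,-0.268,-0.1,0,0,-37,1,-0.21,-0.268,-0.1,0,0,-37,1,-0.21,-0.268,-0.1,0,0,-37,1]}}

```text
time: 1.15
tool_pos: [0.3719, 0.2657, 0.3511]
tcp_rot: [-0.274, 3.125, 0.0]
wrist_force: [-0.2, 1.0, 0.6]
width: 1.001
grip_force: 0.0
```

Run:
```python
from h import *
f=go('D',[.4415,-.065,.32],DOWN)
f=go('Dlow',[.4415,-.065,.135],DOWN,f)
print(st()[0]['q'].round(3))
```

```text
D [-0.0108 -0.3378  0.0312] [-0.   0.3 -0.3] rows 6.8
Dlow [0.    0.    0.185] [0. 0. 0.] rows 3.7
[ 0.567 -0.21   1.904 -0.002  1.444 -1.178]
```

{"api": "jog_arm", "payload": {"deltas": [-0.011,-0.338,0.03,0,0,0,0.2,-0.011,-0.338,0.03,0,0,0,0.2,-0.011,-0.338,0.03,0,0,0,0.2,-0.011,-0.338,0.03,0,0,0,0.2,-0.011,-0.338,0.03,0,0,0,0.2,-0.011,-0.338,0.03,0,0,0,0.2,-0.011,-0.338,0.03,0,0,0,0.2,-0.011,-0.338,0.03,0,0,0,0.2]}}

```text
time: 1.95
tool_pos: [0.4422, -0.0647, 0.3173]
tcp_rot: [0.274, -3.128, 0.002]
wrist_force: [0.5, 0.6, -0.5]
width: 0.598
grip_force: 0.0
```

Run:
```python
from h import *
go('D',[.4415,-.065,.135],DOWN)
print(st()[0]['q'].round(3))
c=cam('wrist');cv2.imwrite('pics/w1.png',c['color'])
def fp(p):
    q=att(c).T@(np.array(p)-np.array(c['origin']));t=np.arctan2(np.hypot(q[0],q[1]),q[2]);k=c['fx']*t/np.hypot(q[0],q[1]);return c['cx']+k*q[0],c['cy']+k*q[1]
print(fp([.4415,-.065,.152]),fp([.4415,-.065,.022]))
```

```text
D [0.0005 0.     0.1823] [-0.1 -0.1 -0.3] rows 3.6
[-2.000e-01 -2.170e-01  1.969e+00 -1.000e-03  1.390e+00 -1.945e+00]
(np.float64(258.0180385465735), np.float64(174.81417926328893)) (np.float64(258.3536241011709), np.float64(151.6524649490126))
```

View pics/w1.png

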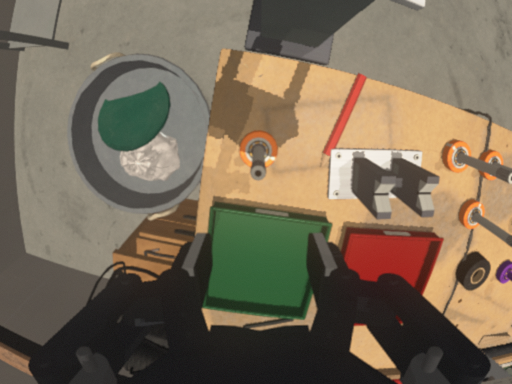

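The wrist view shows roller D's tail at (258,173) and its wheel at (258,150), within about 2 px of the prediction. Descending to grip.

{"api": "jog_arm", "payload": {"deltas": [0,0,0.15,0,0,0,0.2,0,0,0.15,0,0,0,0.2,0,0,0.15,0,0,0,0.2,0,0,0.182,0,0,0,0.2,0,0,0.182,0,0,0,-1,0,0,0.182,0,0,0,-1,0,0,0.182,0,0,0,-1,0,0,0.182,0,0,0,-1], "squeeze": 90}}

```text
time: 2.8
tool_pos: [0.4434, -0.0611, 0.1384]
tcp_rot: [-0.283, 3.125, -0.001]
wrist_force: [-0.7, -1.0, -2.6]
width: 0.159
grip_force: 87.6
```

{"api": "jog_arm", "payload": {"deltas": [0,0,0,0,0,0,-1,0,0,0,0,0,0,-1,0,0,-0.03,0,0,0,-1,0,0,-0.08,0,0,0,-1,0,0,-0.13,0,0,0,-1,0,0,-0.17,0,0,0,-1,0,0,-0.17,0,0,0,-1]}}

```text
time: 3.5
tool_pos: [0.4455, -0.0621, 0.3143]
tcp_rot: [-0.281, 3.115, -0.006]
wrist_force: [1.8, -0.3, -2.3]
width: 0.162
grip_force: 88.6
```

Run:
```python
from h import *
print(st()[0])
go('pre',SEAT-U*.064+[0,-.06,.18],HOR)
```

```text
{'time': 3.5, 'q': array([-1.93928110e-01, -2.19850120e-01,  1.97744623e+00,  6.30178436e-05,
        1.36978492e+00, -1.94433410e+00]), 'joint_vel': array([ 0.00068967,  0.04094229,  0.10438953,  0.00086765, -0.05969855,
       -0.00062777]), 'joint_torque': array([ 6.76679146e-02, -2.60413134e+01, -3.76104641e+01, -1.13982480e-02,
        8.56805015e-01,  6.28926828e-04]), 'tool_pos': array([ 0.44551459, -0.06210095,  0.31428198]), 'tcp_rot': array([-0.28050652,  3.11532291, -0.00612936]), 'wrist_force': array([ 1.76508404, -0.28651309, -2.30034959]), 'torque': array([-0.00436022, -0.14526428, -0.03211526]), 'grip_force': 88.62537145614624, 'width': 0.16164449536223333}
pre [-0.0221  0.0622  0.0193] [-90.3   0.6   0.6] rows 10.5
```

{"api": "jog_arm", "payload": {"deltas": [0,0,0,-60,0,0,-1,0,0,0,-60,0,0,-1,0,0,0,-60,0,0,-1,0,0,0,-60,0,0,-1,0,0,0,-60,0,0,-1,0,0,0,-60,0,0,-1,0,0,0,-60,0,0,-1,0,0,0,-60,0,0,-1]}}

```text
time: 4.3
tool_pos: [0.4407, -0.0625, 0.301]
tcp_rot: [0.226, -2.627, -1.525]
wrist_force: [-0.6, 0.2, -4.6]
width: 0.156
grip_force: 89.1
```

Run:
```python
from h import *
print(st()[0]['q'].round(3),st()[1],st()[2].as_matrix().round(3))
go('pre',SEAT-U*.066+[0,-.04,.15],HOR)
```

```text
[-0.653  0.222  1.877  0.66   1.882 -2.476] [ 0.44074096 -0.06245954  0.3009851 ] [[-0.984 -0.08  -0.157]
 [-0.175  0.489  0.855]
 [ 0.009  0.869 -0.495]]
pre [-0.0308  0.0083  0.0867] [-29.7   0.1  -0.5] rows 3.5
```

{"api": "jog_arm", "payload": {"deltas": [0,0,0,0,0,68,-1,0,0,0,0,0,68,-1,0,0,0,0,0,68,-1,0,0,0,0,0,68,-1,0,0,0,0,0,68,-1,0,0,0,0,0,68,-1,0,0,0,0,0,68,-1,0,0,0,0,0,68,-1]}}

```text
time: 5.1
tool_pos: [0.4418, -0.061, 0.3064]
tcp_rot: [-1.108, -2.0, -1.014]
wrist_force: [0.6, -0.0, -3.3]
width: 0.162
grip_force: 89.2
```

{"api": "jog_arm", "payload": {"deltas": [0,0,0,0,0,68,-1,0,0,0,0,0,68,-1,0,0,0,0,0,68,-1,0,0,0,0,0,68,-1,0,0,0,0,0,68,-1,0,0,0,0,0,68,-1,0,0,0,0,0,68,-1,0,0,0,0,0,68,-1]}}

```text
time: 5.9
tool_pos: [0.4418, -0.061, 0.3064]
tcp_rot: [-1.889, -0.963, -0.349]
wrist_force: [0.3, -0.8, -3.3]
width: 0.162
grip_force: 88.9
```

{"api": "jog_arm", "payload": {"deltas": [0,0,0,0,0,44,-1,0,0,0,0,0,44,-1,0,0,0,0,0,44,-1,0,0,0,0,0,44,-1,0,0,0,0,0,44,-1,0,0,0,0,0,44,-1,0,0,0,0,0,44,-1]}}

```text
time: 6.6
tool_pos: [0.4418, -0.061, 0.3066]
tcp_rot: [-2.091, -0.193, 0.106]
wrist_force: [0.4, 0.8, -3.6]
width: 0.16
grip_force: 88.9
```

```bash
cat >> h.py <<'E'
HOR2=rot(-X1,U);DOWN2=rot(-X1,[0,0,-1])
E
python3 - <<'E'
from h import *
print(st()[0]['q'].round(3),st()[1],st()[2].as_matrix().round(3))
go('pre',SEAT-U*.066+[0,-.04,.15],HOR2)
E
```

```text
[-0.648  0.211  1.874  0.661  1.883  0.663] [ 0.44176505 -0.06099354  0.30657881] [[ 0.983  0.094 -0.155]
 [ 0.181 -0.494  0.85 ]
 [ 0.003 -0.864 -0.503]]
pre [ 0.0295 -0.0032  0.0884] [30.2  0.1  0.2] rows 3.5
```

{"api": "jog_arm", "payload": {"deltas": [0.03,-0.003,0.088,30.2,0,0,-1,0.03,-0.003,0.088,30.2,0,0,-1,0.03,-0.003,0.088,30.2,0,0,-1,0.03,-0.003,0.088,30.2,0,0,-1,0.03,-0.003,0.088,30.2,0,0,-1,0.03,-0.003,0.088,30.2,0,0,-1,0.03,-0.003,0.088,30.2,0,0,-1]}}

```text
time: 7.3
tool_pos: [0.458, 0.0202, 0.2657]
tcp_rot: [-1.566, -0.144, 0.139]
wrist_force: [0.1, 0.3, -3.8]
width: 0.162
grip_force: 89.2
```

```bash
cat >> h.py <<'E'
def orange2(c):
    h=hsv(c);return (h[...,0]>3)&(h[...,0]<19)&(h[...,1]>150)&(h[...,2]>120)
E
python3 - <<'E'
from h import *
s,p,T=st();print(s['q'].round(3),p,T.as_matrix().round(3))
c=cam('top','t2');d=cam('side','s2')
t=p+T.as_matrix()[:,2]*.135
print('pred wheel face',t,proj(c,t),proj(d,t))
im=np.hstack([cv2.resize(c['color'][130:300,240:420],None,fx=2.2,fy=2.2,interpolation=cv2.INTER_CUBIC),cv2.resize(d['color'][60:230,230:410],None,fx=2.2,fy=2.2,interpolation=cv2.INTER_CUBIC)])
cv2.imwrite('pics/c2.png',im)
go('pre2',SEAT-U*.067+[0,0,.05],HOR2)
E
```

```text
[-0.575  0.49   1.962  0.943  2.021  0.538] [0.45797124 0.02019953 0.26573159] [[ 0.984  0.003 -0.179]
 [ 0.179  0.     0.984]
 [ 0.003 -1.    -0.001]]
pred wheel face [0.43381396 0.15302053 0.26565236] (np.float64(299.45903037111714), np.float64(250.68648855531688)) (np.float64(324.4976167395805), np.float64(114.29335764093744))
pre2 [0.0059 0.101  0.0394] [ 0.  -0.   0.2] rows 2.2
```

View pics/c2.png

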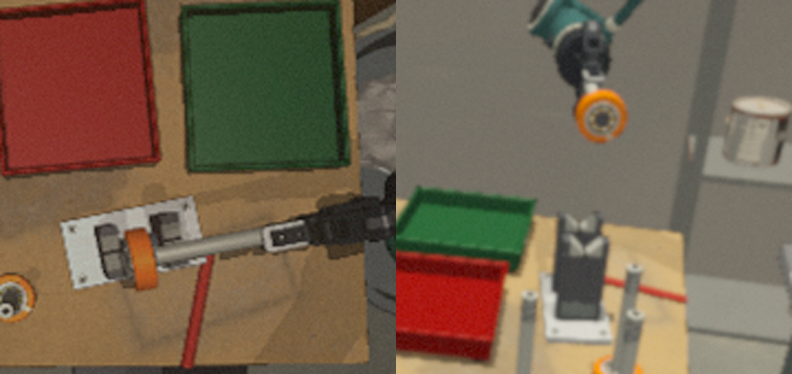

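Wheel face at crop (600,116) in the side view and (128,258) in the top view, about 4 mm further in +x than predicted because the grip is slightly off-centre. I'll shift by 4 mm and lower in steps.

{"api": "jog_arm", "payload": {"deltas": [0.002,0.06,0.04,0,0,0,-1,0.002,0.06,0.04,0,0,0,-1,0.002,0.1,0.04,0,0,0,-1,0.002,0.135,0.04,0,0,0,-1,0.002,0.135,0.04,0,0,0,-1,0.002,0.135,0.04,0,0,0,-1]}}

```text
time: 8.0
tool_pos: [0.4522, 0.0607, 0.131]
tcp_rot: [-1.56, -0.14, 0.142]
wrist_force: [-0.1, -0.2, -2.8]
width: 0.158
grip_force: 89.2
```

Run:
```python
from h import *
s,p,T=st()
c=cam('top');d=cam('side')
f=p+T.as_matrix()[:,2]*.136; print(p,s['wrist_force'])
for n,k,reg in(('top',c,(slice(200,290),slice(255,330))),('side',d,(slice(100,230),slice(290,350)))):
    m=np.zeros((384,512),bool);m[reg]=orange2(k)[reg]
    for ce,stt,l in blobs(m,25):
        print(n,ce,stt)
print('pred face',proj(c,f),proj(d,f),'seat face',proj(c,SEAT+U*.071),proj(d,SEAT+U*.071))
cv2.imwrite('pics/c3.png',np.hstack([cv2.resize(c['color'][200:300,250:350],None,fx=3.9,fy=3.9,interpolation=cv2.INTER_CUBIC),cv2.resize(d['color'][120:220,270:370],None,fx=3.9,fy=3.9,interpolation=cv2.INTER_CUBIC)]))
```

```text
[0.45224598 0.06072111 0.13101194] [-0.08196692 -0.18602201 -2.76226679]
top [280.09090909 247.06565657] [274 236  12  24 198]
side [316.81538462 167.27179487] [307 158  22  23 195]
side [321.73076923 225.53846154] [319 222   8   8  26]
pred face (np.float64(275.962664055869), np.float64(249.89625420788192)) (np.float64(319.28010715391514), np.float64(171.01636983379575)) seat face (np.float64(275.0907388023676), np.float64(247.57786595053267)) (np.float64(316.7400705594263), np.float64(176.897140559704))
```

View pics/c3.png

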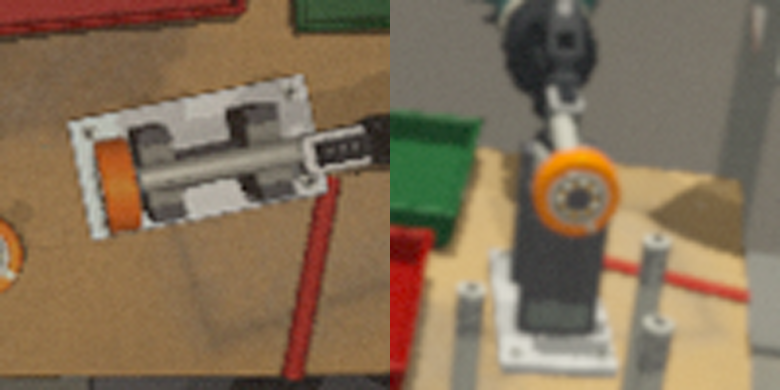

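Wheel at side pixel (318,169), aligned in x with the groove and about 17 mm above its seat. Lowering now.

{"api": "jog_arm", "payload": {"deltas": [0,0.01,0,0,0,0,-1,0,0.013,0,0,0,0,-1,0,0.013,0,0,0,0,-1,0,0.013,0,0,0,0,-1]}}

```text
time: 8.5
tool_pos: [0.4521, 0.0607, 0.1173]
tcp_rot: [-1.563, -0.141, 0.141]
wrist_force: [-0.7, 0.0, -2.9]
width: 0.159
grip_force: 89.2
```

{"api": "jog_arm", "payload": {"deltas": [0,0.002,0,0,0,0,-1,0,0.002,0,0,0,0,-1,0,0.002,0,0,0,0,-1]}}

```text
time: 8.8
tool_pos: [0.4524, 0.0607, 0.1154]
tcp_rot: [-1.562, -0.141, 0.141]
wrist_force: [0.7, 0.1, -0.8]
width: 0.164
grip_force: 89.2
```

{"api": "jog_arm", "payload": {"deltas": [0,0.002,0,0,0,0,-1,0,0.002,0,0,0,0,-1,0,0.002,0,0,0,0,-1]}}

```text
time: 9.1
tool_pos: [0.4527, 0.0607, 0.1145]
tcp_rot: [-1.559, -0.141, 0.14]
wrist_force: [2.9, 1.5, 5.0]
width: 0.158
grip_force: 89.3
```

{"api": "jog_arm", "payload": {"deltas": [0,-0.001,0,0,0,0,-1,0,-0.001,0,0,0,0,-0.4,0,-0.001,0,0,0,0,0,0,-0.001,0,0,0,0,0.2,0,-0.001,0,0,0,0,0.2,0,-0.001,-0.03,0,0,0,0.2,0,-0.001,-0.07,0,0,0,0.2,0,-0.001,-0.1,0,0,0,0.2]}}

```text
time: 9.9
tool_pos: [0.4701, -0.039, 0.1136]
tcp_rot: [-1.563, -0.141, 0.142]
wrist_force: [1.1, 0.0, -0.7]
width: 0.599
grip_force: 0.0
```

Run:
```python
from h import *
s,p,T=st();print(s['q'].round(3),p)
c=cam('top');d=cam('side')
for n,k,reg in(('top',c,(slice(200,290),slice(255,330))),('side',d,(slice(100,230),slice(290,350)))):
    m=np.zeros((384,512),bool);m[reg]=orange2(k)[reg]
    for ce,stt,l in blobs(m,60): print(n,ce,stt)
a=go('up',p+[0,0,.15],DOWN2)
W=SEAT+U*.060
go('wheeltop',W+[0,0,.12],DOWN2)
```

```text
[-0.641  0.802  1.832  0.818  1.938  0.363] [ 0.47009887 -0.03897686  0.11361573]
top [279.81521739 246.67391304] [274 236  12  23 184]
side [315.70652174 173.78804348] [306 165  22  22 184]
up [-0.0007 -0.1501  0.0023] [-90.   -0.2  -0. ] rows 10.5
wheeltop [ 0.0034 -0.1213  0.2291] [-90.   -0.2  -0. ] rows 10.5
```

{"api": "jog_arm", "payload": {"deltas": [0,-0.05,0,-10,0,0,0.2,0,-0.1,0,-68,0,0,-1,0,-0.15,0,-68,0,0,-1,0,-0.15,0.05,-68,0,0,-1,0,-0.15,0.1,-68,0,0,-1,0,-0.15,0.15,-68,0,0,-1,0,-0.15,0.15,-68,0,0,-1,0,-0.15,0.15,-68,0,0,-1]}}

```text
time: 10.8
tool_pos: [0.4417, 0.1109, 0.2648]
tcp_rot: [-2.749, -0.253, 0.045]
wrist_force: [-1.0, 0.5, -0.2]
width: 0.001
grip_force: 0.0
```

Run:
```python
from h import *
s,p,T=st();print(s['q'].round(3),p)
W=SEAT+U*.060
a=go('wt',W+[0,0,.085],DOWN2)
```

```text
[-0.076 -0.14   2.045  0.378  1.353  1.207] [0.44169828 0.11094315 0.26483909]
wt [ 0.006  -0.0447  0.0878] [-21.9  -0.1   0.2] rows 2.5
```

{"api": "jog_arm", "payload": {"deltas": [0.006,-0.045,0.088,-22,0,0,-1,0.006,-0.045,0.088,-22,0,0,-1,0.006,-0.045,0.088,-22,0,0,-1,0.006,-0.045,0.088,-22,0,0,-1,0.006,-0.045,0.088,-22,0,0,-1,0.006,-0.045,0.088,-22,0,0,-1]}}

```text
time: 11.4
tool_pos: [0.4357, 0.1835, 0.1997]
tcp_rot: [-3.125, -0.28, 0.001]
wrist_force: [0.1, 0.4, 0.4]
width: 0.005
grip_force: 0.0
```

{"api": "jog_arm", "payload": {"deltas": [0,0,0.03,0,0,0,-1,0,0,0.035,0,0,0,-1,0,0,0.035,0,0,0,-1,0,0,0.035,0,0,0,-1]}}

```text
time: 11.8
tool_pos: [0.4364, 0.1835, 0.1654]
tcp_rot: [-3.125, -0.279, -0.0]
wrist_force: [0.1, -0.0, -0.9]
width: -0.001
grip_force: 0.0
```

Run:
```python
from h import *
s,p,T=st();print(p,s['wrist_force'])
W=SEAT+U*.060
go('touch',W+[0,0,.045],DOWN2)
c=cam('wrist','w3')
d=cam('side');cv2.imwrite('pics/c4.png',np.hstack([cv2.resize(c['color'],None,fx=.9,fy=.9),cv2.resize(d['color'][130:210,280:360],(345,345),interpolation=cv2.INTER_CUBIC)]) if 0 else cv2.resize(c['color'],None,fx=1.3,fy=1.3))
```

```text
[0.43635825 0.1835316  0.1654048 ] [ 0.08512199 -0.04822036 -0.89615527]
touch [-0.0018 -0.0018  0.0054] [-0.2 -0.  -0.1] rows 0.1
```

View pics/c4.png

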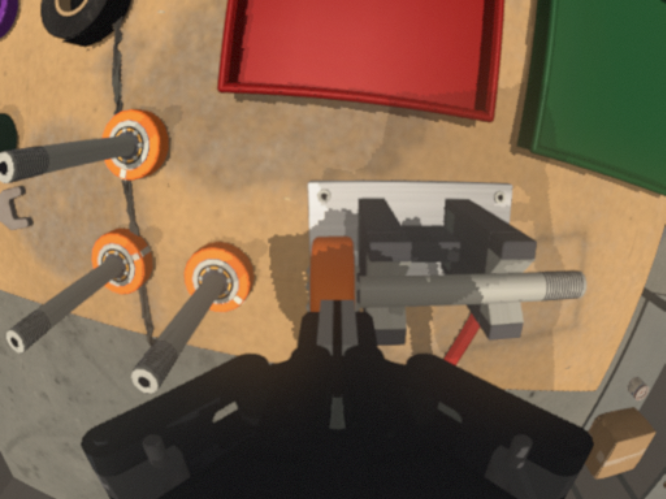

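The shut fingertips at (335,310) sit over the seated wheel at (332,275). Stud in both grooves, tail to the right. Lowering in small steps to touch.

{"api": "jog_arm", "payload": {"deltas": [-0.01,-0.002,0.003,0,0,0,-1,-0.01,-0.002,0.003,0,0,0,-1,-0.01,-0.002,0.003,0,0,0,-1]}}

```text
time: 12.2
tool_pos: [0.425, 0.1846, 0.1618]
tcp_rot: [-3.125, -0.283, 0.0]
wrist_force: [-0.7, 0.6, 0.2]
width: -0.003
grip_force: 0.0
```

{"api": "jog_arm", "payload": {"deltas": [0.01,0,0.001,0,0,0,-1,0.01,0,0.002,0,0,0,-1,0.01,0,0.002,0,0,0,-1]}}

```text
time: 12.5
tool_pos: [0.436, 0.1866, 0.1599]
tcp_rot: [-3.125, -0.282, 0.0]
wrist_force: [0.9, -0.5, 1.4]
width: 0.003
grip_force: 0.8
```

{"api": "jog_arm", "payload": {"deltas": [0,0,0.001,0,0,0,-1,0,0,0.001,0,0,0,-1]}}

```text
time: 12.7
tool_pos: [0.4361, 0.1869, 0.1596]
tcp_rot: [-3.125, -0.282, -0.002]
wrist_force: [0.9, 1.2, 4.2]
width: -0.005
grip_force: 2.3
```

```bash
cat >> h.py <<'E'
def stripe(n,k=5,r0=8.5,r1=10.8,cam_='side',save=None):
    out=[];ims=[]
    for i in range(k):
        c=read_camera(cam_);im=c['color']
        m=np.zeros((384,512),bool);reg=(slice(150,195),slice(298,335));m[reg]=orange2(c)[reg]
        big=cv2.resize(im[155:195,297:337],(240,240),interpolation=cv2.INTER_CUBIC);ims.append(big)
        b=max(blobs(m,40),key=lambda t:t[1][4])[1];cx=b[0]+(b[2]-1)/2;cy=b[1]+(b[3]-1)/2;rx=b[2]/2;ry=b[3]/2
        A=np.radians(np.arange(0,360,6));v=[]
        for f in(.75,.85):
            mx=(cx+rx*f*np.cos(A)).astype(np.float32)[None];my=(cy+ry*f*np.sin(A)).astype(np.float32)[None]
            v.append(cv2.remap(im,mx,my,cv2.INTER_LINEAR)[0,:,0].astype(float))
        v=np.mean(v,0);v=np.maximum(v-np.median(v),0)**2
        out.append((round(float(np.degrees(np.angle((v*np.exp(1j*A)).sum()))),0),round(float(np.sqrt(v.max())))))
    cv2.imwrite('pics/%s.png'%n,np.hstack(ims[:3])) ;print(n,out,'t',readout.read_state()['time'])
E
python3 -c "
from h import *
stripe('sA',2)"
```

```text
sA [(56.0, 58), (58.0, 53)] t 12.8
```

{"api": "jog_arm", "payload": {"deltas": [0.014,0,0.001,0,0,0,-1,0.03,0,0.001,0,0,0,-1,0.045,0,-0.02,0,0,0,-1]}}

```text
time: 13.1
tool_pos: [0.4772, 0.1933, 0.1753]
tcp_rot: [-3.128, -0.282, 0.012]
wrist_force: [-0.3, -0.8, 0.4]
width: -0.004
grip_force: 0.0
```

```bash
python3 -c "
from h import *
stripe('sB',8)"
```

```text
sB [(12.0, 64), (6.0, 61), (-0.0, 48), (-6.0, 50), (-17.0, 42), (-32.0, 50), (-52.0, 56), (-57.0, 50)] t 13.5
```

```bash
python3 -c "
from h import *
stripe('sC',3);import cv2
a=cv2.imread('pics/sB.png');b=cv2.imread('pics/sC.png');cv2.imwrite('pics/sBC.png',np.vstack([a,b]))
go('over',SEAT+[0,0,.08],DOWN2)
k=cam('top');h=hsv(k)
for n,m in(('red',((h[...,0]<6)|(h[...,0]>172))&(h[...,1]>140)),('green',(h[...,0]>50)&(h[...,0]<90)&(h[...,1]>90))):
    b=[b for b in blobs(m,2000)][0];pts=np.argwhere(b[2])[:,::-1].astype(np.float32);r=cv2.minAreaRect(pts)
    W=np.array([plane(k,*q,.039)[:2] for q in cv2.boxPoints(r)]);print(n,r,W.mean(0),[(round(np.linalg.norm(e),3),round(np.degrees(np.arctan2(e[1],e[0])),1)) for e in(W[1]-W[0],W[2]-W[1])])
"
```

```text
sC [(-25.0, 46), (-45.0, 45), (-13.0, 42)] t 13.65
over [-0.0456  0.0609 -0.017 ] [-0.2  0.1  0. ] rows 1.6
red ((272.6404724121094, 168.72471618652344), (75.3258285522461, 72.2445297241211), 84.5596694946289) [0.62950873 0.19625052] [(np.float64(0.187), np.float64(-85.4)), (np.float64(0.195), np.float64(-176.0))]
green ((360.33978271484375, 170.95578002929688), (71.11209869384766, 72.3735122680664), 86.98721313476562) [ 0.62031959 -0.02755759] [(np.float64(0.186), np.float64(-87.9)), (np.float64(0.183), np.float64(-179.5))]
```

View pics/sBC.png

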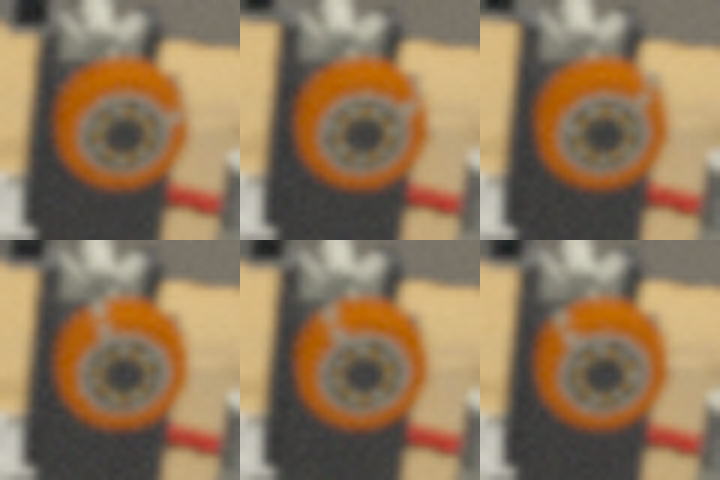

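The stripe goes from about 3 o'clock in the top row to 11 o'clock in the bottom row after the finger left, so D runs free and goes in green. Next is a regrasp across the stud in the gap.

```bash
cat >> h.py <<'E'
DOWN3=rot(U,[0,0,-1])
def lay(tx,ty,a,tilt=8):  # tool pose to lay, wheel away from robot; a tray x angle deg
    x=np.array([np.cos(np.radians(a)),np.sin(np.radians(a)),0]);return rot(x,[0,0,-1])*R.from_euler('y',tilt,degrees=True)
E
python3 -c "
from h import *
f=go('up+half',SEAT+[0,0,.08],DOWN3)
"
```

```text
up+half [-0.0457  0.061  -0.0168] [ -0.2  -0.1 -90. ] rows 10.5
```

{"api": "jog_arm", "payload": {"deltas": [0,0,-0.03,0,0,-10,-1,-0.046,0.061,-0.017,0,0,-68,0,-0.046,0.061,-0.017,0,0,-68,0,-0.046,0.061,-0.017,0,0,-68,0,-0.046,0.061,-0.017,0,0,-68,0,-0.046,0.061,-0.017,0,0,-68,0,-0.046,0.061,-0.017,0,0,-68,0,-0.046,0.061,-0.017,0,0,-68,0]}}

```text
time: 14.5
tool_pos: [0.4451, 0.126, 0.1955]
tcp_rot: [-2.428, -1.989, -0.003]
wrist_force: [-0.2, 0.2, 0.1]
width: 0.497
grip_force: 0.0
```

{"api": "jog_arm", "payload": {"deltas": [0,0,0,0,0,-22,0,0,0,0,0,0,-22,0,0,0,0,0,0,-22,0,0,0,0,0,0,-22,0,0,0,0,0,0,-22,0]}}

```text
time: 15.0
tool_pos: [0.4452, 0.126, 0.1955]
tcp_rot: [-2.014, -2.408, -0.003]
wrist_force: [0.2, -0.3, -0.6]
width: 0.504
grip_force: 0.0
```

```bash
python3 -c "
from h import *
print(st()[0]['q'].round(2))
f=go('down',SEAT+[0,0,.005],DOWN3)
"
```

```text
[ 0.22 -0.1   2.1   0.    1.15  0.04]
down [-0.0003 -0.0002  0.0755] [ 0.  -0.2 -0.1] rows 1.5
```

Descend, grip at 50 N, lift.

{"api": "jog_arm", "payload": {"deltas": [0,0,0.045,0,0,0,0,0,0,0.0755,0,0,0,0,0,0,0.0755,0,0,0,0,0,0,0.0755,0,0,0,-1,0,0,0.0755,0,0,0,-1,0,0,0.0755,0,0,0,-1,0,0,0.0755,0,0,0,-1], "squeeze": 60}}

```text
time: 15.7
tool_pos: [0.4447, 0.1263, 0.1218]
tcp_rot: [-2.011, -2.409, -0.002]
wrist_force: [-5.1, -1.7, 3.0]
width: 0.158
grip_force: 58.5
```

{"api": "jog_arm", "payload": {"deltas": [0,0,0,0,0,0,-1,0,0,-0.01,0,0,0,-1,0,0,-0.05,0,0,0,-1,0,0,-0.1,0,0,0,-1,0,0,-0.1,0,0,0,-1]}}

```text
time: 16.2
tool_pos: [0.4514, 0.1273, 0.23]
tcp_rot: [2.008, 2.405, 0.026]
wrist_force: [2.9, 1.1, -2.0]
width: 0.161
grip_force: 59.4
```

```bash
cat >> h.py <<'E'
def trayfind():
    k=cam('top');h=hsv(k);o={}
    for n,m in(('red',((h[...,0]<6)|(h[...,0]>172))&(h[...,1]>140)),('green',(h[...,0]>50)&(h[...,0]<90)&(h[...,1]>90))):
        m=m.copy();m[:,420:]=0;m[:100]=0
        b=max(blobs(m,500),key=lambda t:t[1][4]);pts=np.argwhere(b[2])[:,::-1].astype(np.float32);r=cv2.minAreaRect(pts)
        W=np.array([plane(k,*q,.039)[:2] for q in cv2.boxPoints(r)]);print(n,W.mean(0).round(4),[(round(np.linalg.norm(e),3),round(np.degrees(np.arctan2(e[1],e[0])),1)) for e in(W[1]-W[0],W[2]-W[1])])
E
python3 -c "
from h import *
print(st()[0]['wrist_force'])
trayfind()
f=go('over',[.625,-.066,.14],lay(0,0,1.3))
f=go('over from above->',[.625,-.066,.039],lay(0,0,1.3),f)
"
```

```text
[ 2.90646277  1.05399526 -2.04627087]
red [0.6293 0.1956] [(np.float64(0.187), np.float64(-85.6)), (np.float64(0.195), np.float64(-176.2))]
green [ 0.6203 -0.0277] [(np.float64(0.186), np.float64(-88.2)), (np.float64(0.182), np.float64(-179.8))]
over [-0.2215  0.1371  0.0875] [-6.6  5.1 98.8] rows 11.5
over from above-> [-0.0141  0.      0.1   ] [0. 0. 0.] rows 2.0
```

{"api": "jog_arm", "payload": {"deltas": [-0.1,0.06,0,0,0,68,-1,-0.1,0.06,0,0,0,68,-1,-0.2,0.13,0,0,0,68,-1,-0.2,0.13,0,0,0,68,-1,-0.22,0.138,0.02,0,0,68,-1,-0.22,0.138,0.02,0,0,68,-1,-0.22,0.138,0.02,0,0,68,-1,-0.22,0.138,0.02,0,0,68,-1]}}

```text
time: 17.05
tool_pos: [0.6197, -0.0665, 0.197]
tcp_rot: [-3.016, -0.861, 0.004]
wrist_force: [0.2, 1.0, -3.3]
width: 0.165
grip_force: 59.5
```

```bash
python3 -c "
from h import *
print(st()[0]['q'].round(2))
f=go('over',[.627,-.066,.12],lay(0,0,1.))
"
```

```text
[-0.15  0.21  1.77  0.    1.17  0.86]
over [0.0066 0.0038 0.077 ] [-2.4  8.  30.8] rows 3.7
```

{"api": "jog_arm", "payload": {"deltas": [0.007,0.004,0.04,-2.4,8,30.8,-1,0.007,0.004,0.06,-2.4,8,30.8,-1,0.007,0.004,0.077,-2.4,8,30.8,-1,0.007,0.004,0.077,-2.4,8,30.8,-1,0.007,0.004,0.077,-2.4,8,30.8,-1]}}

```text
time: 17.55
tool_pos: [0.6257, -0.0647, 0.1196]
tcp_rot: [-3.131, -0.039, -0.217]
wrist_force: [0.4, 0.2, -3.2]
width: 0.163
grip_force: 59.5
```

```bash
python3 -c "
from h import *
k=cam('wrist','w5')
f=go('low',[.627,-.066,.045],lay(0,0,1.))
"
```

```text
low [-0.0107  0.0011  0.0751] [-0.1 -0.   0.6] rows 1.5
```

View pics/w5.png

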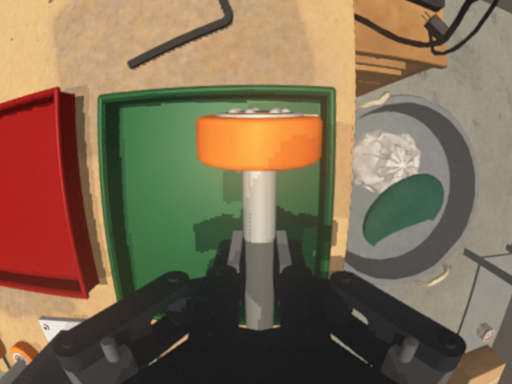

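The wheel at (260,143) is over the green tray's right half, with the stud parallel to the walls. Lowering.

{"api": "jog_arm", "payload": {"deltas": [-0.005,0.001,0.04,0,0,0,-1,-0.01,0.001,0.07,0,0,0,-1,-0.0105,0.001,0.075,0,0,0,-1,-0.0105,0.001,0.075,0,0,0,-1]}}

```text
time: 18.0
tool_pos: [0.6282, -0.0659, 0.0455]
tcp_rot: [-3.131, -0.041, -0.221]
wrist_force: [-0.3, 0.5, -3.6]
width: 0.16
grip_force: 59.5
```

{"api": "jog_arm", "payload": {"deltas": [0,0,0.003,0,0,0,-1,0,0,0.003,0,0,0,-1]}}

```text
time: 18.2
tool_pos: [0.6312, -0.0663, 0.0456]
tcp_rot: [-3.131, -0.04, -0.231]
wrist_force: [-0.7, -0.2, -2.8]
width: 0.159
grip_force: 59.5
```

{"api": "jog_arm", "payload": {"deltas": [0,0,0.002,0,0,0,-1,0,0,0.002,0,0,0,-1]}}

```text
time: 18.4
tool_pos: [0.6302, -0.0661, 0.0425]
tcp_rot: [-3.131, -0.04, -0.227]
wrist_force: [-0.5, 0.2, -3.8]
width: 0.156
grip_force: 59.5
```

{"api": "jog_arm", "payload": {"deltas": [0,0,0.002,0,0,0,-1,0,0,0.002,0,0,0,-1,0,0,0.002,0,0,0,-1]}}

```text
time: 18.7
tool_pos: [0.6302, -0.0661, 0.04]
tcp_rot: [-3.131, -0.039, -0.226]
wrist_force: [-0.7, -0.7, -0.4]
width: 0.161
grip_force: 59.6
```

{"api": "jog_arm", "payload": {"deltas": [0,0,0,0,0,0,-0.5,0,0,0,0,0,0,-0.2,0,0,0,0,0,0,-0.2,0,0,0,0,0,0,-0.2,0.003,0,-0.03,0,0,0,-0.2,0.01,0,-0.08,0,0,0,-0.2,0.018,0,-0.13,0,0,0,-0.2,0.025,0,-0.18,0,0,0,-0.2]}}

```text
time: 19.5
tool_pos: [0.6285, -0.066, 0.2214]
tcp_rot: [-3.131, -0.039, -0.224]
wrist_force: [0.7, -1.0, 0.3]
width: 0.401
grip_force: 0.0
```

```bash
python3 -c "
from h import *
print(st()[0]['q'].round(2))
trayfind()
k=cam('top')
for ce,s_,l in blobs(orange2(k),60): print(ce,s_,plane(k,*ce,.022)[:2],plane(k,*ce,.041)[:2])
C=[.384,.2715]
f=go('C',[.384,.2715,.32],DOWN2)
"
```

```text
[-0.16  0.12  1.83  0.03  1.05  1.37]
red [0.6295 0.1958] [(np.float64(0.187), np.float64(-85.6)), (np.float64(0.195), np.float64(-176.2))]
green [ 0.6208 -0.0199] [(np.float64(0.171), np.float64(-88.3)), (np.float64(0.181), np.float64(-179.8))]
[374.0890411  142.32191781] [364 139  21   8 146] [ 0.69658034 -0.07023788] [ 0.69280101 -0.06490068]
[214.52  225.416] [201 217  22  22 125] [0.48579483 0.34795394] [0.48577977 0.34582295]
[244.19526627 264.40236686] [234 255  22  22 169] [0.38554685 0.27238707] [0.38732204 0.27160558]
[205.4625 261.225 ] [198 257  19  14  80] [0.39470146 0.37158616] [0.39631316 0.36903314]
[213.37313433 272.74626866] [204 264  16  15  67] [0.36537083 0.35140079] [0.36750633 0.34920826]
C [-0.2244 -0.3444 -0.1279] [ 0.9 -9.2 -8.8] rows 8.6
```

{"api": "jog_arm", "payload": {"deltas": [-0.12,-0.17,-0.12,1,-9,-9,0.2,-0.12,-0.17,-0.12,1,-9,-9,0.2,-0.22,-0.34,-0.128,1,-9,-9,0.2,-0.22,-0.34,-0.128,1,-9,-9,0.2,-0.22,-0.34,-0.128,1,-9,-9,0.2,-0.224,-0.344,-0.128,1,-9,-9,0.2,-0.224,-0.344,-0.128,1,-9,-9,0.2,-0.224,-0.344,-0.128,1,-9,-9,0.2]}}

```text
time: 20.4
tool_pos: [0.3978, 0.2462, 0.3094]
tcp_rot: [-3.122, -0.286, 0.021]
wrist_force: [-0.0, 1.2, 0.4]
width: 0.598
grip_force: 0.0
```

```bash
python3 -c "
from h import *
print(st()[0]['q'].round(2))
f=go('C',[.384,.2715,.136],DOWN2)
"
```

```text
[ 0.49 -0.16  1.94  0.01  1.38  1.88]
C [-0.0067 -0.026   0.1737] [-0.4  0.7  0.1] rows 3.5
```

{"api": "jog_arm", "payload": {"deltas": [-0.007,-0.026,0.04,0,0.7,0,0.2,-0.007,-0.026,0.08,0,0.7,0,0.2,-0.007,-0.026,0.12,0,0.7,0,0.2,-0.007,-0.026,0.12,0,0.7,0,0.2,-0.007,-0.026,0.12,0,0.7,0,0.2,-0.007,-0.026,0.12,0,0.7,0,0.2]}}

```text
time: 21.0
tool_pos: [0.3876, 0.2706, 0.1921]
tcp_rot: [-3.119, -0.285, -0.003]
wrist_force: [-0.6, -0.6, 0.3]
width: 0.6
grip_force: 0.0
```

```bash
python3 -c "
from h import *
f=go('C',[.384,.2715,.136],DOWN2)
"
```

```text
C [-0.0035 -0.001   0.0561] [-0.5 -0.1  0.1] rows 1.1
```

{"api": "jog_arm", "payload": {"deltas": [-0.004,-0.001,0.03,0,0,0,0.2,-0.004,-0.001,0.056,0,0,0,0.2,-0.004,-0.001,0.056,0,0,0,0.2,-0.004,-0.001,0.056,0,0,0,0.2,-0.004,-0.001,0.056,0,0,0,-1,-0.004,-0.001,0.056,0,0,0,-1,-0.004,-0.001,0.056,0,0,0,-1,-0.004,-0.001,0.056,0,0,0,-1], "squeeze": 90}}

```text
time: 21.8
tool_pos: [0.383, 0.2713, 0.1357]
tcp_rot: [-3.12, -0.286, -0.002]
wrist_force: [-0.7, 0.1, 6.9]
width: 0.163
grip_force: 87.6
```

{"api": "jog_arm", "payload": {"deltas": [0,0,0,0,0,0,-1,0,0,0,0,0,0,-1,0,0,-0.03,0,0,0,-1,0,0,-0.08,0,0,0,-1,0,0,-0.13,0,0,0,-1,0,0,-0.18,0,0,0,-1,0,0,-0.2,0,0,0,-1,0,0,-0.2,0,0,0,-1]}}

```text
time: 22.6
tool_pos: [0.3838, 0.2701, 0.3381]
tcp_rot: [-3.118, -0.286, -0.009]
wrist_force: [0.0, 0.8, -4.3]
width: 0.161
grip_force: 88.7
```

```bash
python3 -c "
from h import *
f=go('pre vertical',[.46,-.02,.33],DOWN2)
f=go('tilt',[.46,0,.28],HOR2,f)
"
```

```text
pre vertical [0.0221 0.2992 0.0051] [-0.6 -0.4  0.2] rows 6.0
tilt [ 0.0036 -0.0197  0.05  ] [90.  0.  0.] rows 10.5
```

{"api": "jog_arm", "payload": {"deltas": [0.005,0.05,0,8,0,0,-1,0.01,0.1,0,17,0,0,-1,0.015,0.15,0,25,0,0,-1,0.02,0.2,0,34,0,0,-1,0.022,0.25,0,42,0,0,-1,0.022,0.3,0,51,0,0,-1,0.022,0.3,0,60,0,0,-1,0.022,0.3,0.0,68,0,0,-1]}}

```text
time: 23.4
tool_pos: [0.4593, -0.0265, 0.3286]
tcp_rot: [-2.027, -0.176, 0.114]
wrist_force: [1.2, 0.8, -3.9]
width: 0.162
grip_force: 89.2
```

```bash
python3 -c "
from h import *
print(st()[0]['q'].round(2))
f=go('tilt',SEAT-U*.067+[0,-.0,.10],HOR2)
"
```

```text
[-0.6   0.21  1.87  0.74  1.91  0.73]
tilt [0.0132 0.0635 0.1273] [26.5 -0.2 -0.2] rows 3.1
```

{"api": "jog_arm", "payload": {"deltas": [0.013,0.0635,0.127,26.5,0,0,-1,0.013,0.0635,0.127,26.5,0,0,-1,0.013,0.0635,0.127,26.5,0,0,-1,0.013,0.0635,0.127,26.5,0,0,-1,0.013,0.0635,0.127,26.5,0,0,-1,0.013,0.0635,0.127,26.5,0,0,-1,0.013,0.0635,0.127,26.5,0,0,-1]}}

```text
time: 24.1
tool_pos: [0.4568, 0.0631, 0.2201]
tcp_rot: [-1.574, -0.148, 0.139]
wrist_force: [0.6, 0.2, -3.3]
width: 0.163
grip_force: 89.6
```

```bash
cat >> h.py <<'E'
def wheelchk():
    c=cam('top');d=cam('side');s,p,T=st();Z=T.as_matrix()[:,2]
    for n,k,reg in(('top',c,(slice(200,300),slice(258,330))),('side',d,(slice(80,200),slice(295,345)))):
        m=np.zeros((384,512),bool);m[reg]=orange2(k)[reg]
        b=max(blobs(m,50),key=lambda t:t[1][4])[1]
        ctr=(b[0]+(b[2]-1)/2,b[1]+(b[3]-1)/2)
        print(n,'bbox',b[:4],'ctr',ctr,'pred face/mid',np.round(proj(k,p+Z*.136),1),np.round(proj(k,p+Z*.125),1),'seated',np.round(proj(k,SEAT+U*.071),1),np.round(proj(k,SEAT+U*.06),1))
    print(p.round(4),s['wrist_force'].round(1))
E
python3 -c "
from h import *
wheelchk()
f=go('low',SEAT-U*.066+[0,0,.013],HOR2)
"
```

```text
top bbox [276 237  13  27] ctr (np.float64(282.0), np.float64(250.0)) pred face/mid [276.4 250.4] [281.5 249.4] seated [275.1 247.6] [279.7 246.7]
side bbox [311 126  23  24] ctr (np.float64(322.0), np.float64(137.5)) pred face/mid [321.7 138.9] [321.2 137.1] seated [316.7 176.9] [316.3 174.9]
[0.4567 0.0631 0.2204] [ 0.4 -0.2 -3.2]
low [-0.0008  0.0924 -0.0012] [0.5 0.1 0.3] rows 1.8
```

{"api": "jog_arm", "payload": {"deltas": [0,0.05,-0.001,0.5,0,0,-1,0,0.09,-0.001,0.5,0,0,-1,0,0.09,-0.001,0.5,0,0,-1,0,0.09,-0.001,0.5,0,0,-1,0,0.1,-0.001,0.5,0,0,-1,0,0.1,-0.001,0.5,0,0,-1]}}

```text
time: 24.8
tool_pos: [0.4563, 0.0623, 0.1187]
tcp_rot: [-1.563, -0.144, 0.143]
wrist_force: [0.2, -1.0, -3.6]
width: 0.159
grip_force: 89.6
```

{"api": "jog_arm", "payload": {"deltas": [0,0.002,0,0,0,0,-1,0,0.002,0,0,0,0,-1,0,0.002,0,0,0,0,-1]}}

```text
time: 25.1
tool_pos: [0.456, 0.0626, 0.1163]
tcp_rot: [-1.56, -0.143, 0.144]
wrist_force: [3.0, -1.4, -1.8]
width: 0.157
grip_force: 89.6
```

{"api": "jog_arm", "payload": {"deltas": [0,0.002,0,0,0,0,-1,0,0.002,0,0,0,0,-1,0,0.002,0,0,0,0,-1]}}

```text
time: 25.4
tool_pos: [0.4564, 0.0626, 0.1155]
tcp_rot: [-1.556, -0.142, 0.143]
wrist_force: [2.8, 0.3, 5.2]
width: 0.164
grip_force: 89.7
```

```bash
python3 -c "
from h import *
wheelchk()
"
```

```text
top bbox [274 236  12  23] ctr (np.float64(279.5), np.float64(247.0)) pred face/mid [274.9 247.9] [279.5 246.9] seated [275.1 247.6] [279.7 246.7]
side bbox [306 164  22  22] ctr (np.float64(316.5), np.float64(174.5)) pred face/mid [317.  176.4] [316.6 174.4] seated [316.7 176.9] [316.3 174.9]
[0.4564 0.0626 0.1155] [3.2 0.5 5.1]
```

{"api": "jog_arm", "payload": {"deltas": [0,-0.001,0,0,0,0,-1,0,-0.001,0,0,0,0,-0.4,0,-0.001,0,0,0,0,0,0,-0.001,0,0,0,0,0.2,0,-0.001,0,0,0,0,0.2,0,-0.001,-0.03,0,0,0,0.2,0,-0.001,-0.07,0,0,0,0.2,0,-0.001,-0.1,0,0,0,0.2]}}

```text
time: 26.3
tool_pos: [0.474, -0.037, 0.114]
tcp_rot: [-1.56, -0.142, 0.145]
wrist_force: [-0.1, 0.1, 0.6]
width: 0.599
grip_force: 0.0
```

{"api": "jog_arm", "payload": {"deltas": [0,-0.05,0,-10,0,0,0.2,0,-0.1,0,-68,0,0,-1,0,-0.15,0,-68,0,0,-1,0,-0.15,0.05,-68,0,0,-1,0,-0.15,0.1,-68,0,0,-1,0,-0.15,0.15,-68,0,0,-1,0,-0.15,0.15,-68,0,0,-1,0,-0.15,0.15,-68,0,0,-1]}}

```text
time: 27.1
tool_pos: [0.446, 0.112, 0.2661]
tcp_rot: [-2.747, -0.255, 0.047]
wrist_force: [-0.4, 0.3, -1.9]
width: 0.004
grip_force: 0.0
```

```bash
python3 -c "
from h import *
a=go('wt',SEAT+U*.060+[-.002,0,.055],DOWN2)
"
```

```text
wt [-0.0003 -0.0329  0.117 ] [-22.   -0.1   0.3] rows 2.6
```

{"api": "jog_arm", "payload": {"deltas": [0,-0.033,0.06,-22,0,0,-1,0,-0.033,0.09,-22,0,0,-1,0,-0.033,0.1,-22,0,0,-1,0,-0.033,0.115,-22,0,0,-1,0,-0.033,0.115,-22,0,0,-1,0,-0.033,0.115,-22,0,0,-1]}}

```text
time: 27.7
tool_pos: [0.4333, 0.1832, 0.1708]
tcp_rot: [-3.122, -0.285, 0.005]
wrist_force: [-0.2, -0.3, -0.2]
width: 0.005
grip_force: 0.0
```

```bash
python3 -c "
from h import *
a=go('touch',SEAT+U*.060+[-.006,0,.0445],DOWN2)
stripe('sD',2)
"
```

```text
touch [-0.0046 -0.0027  0.0114] [-0.4  0.1  0.1] rows 0.3
sD [(49.0, 76), (48.0, 72)] t 27.8
```

{"api": "jog_arm", "payload": {"deltas": [-0.005,-0.003,0.01,0,0,0,-1,-0.005,-0.003,0.01,0,0,0,-1,-0.005,-0.003,0.0115,0,0,0,-1,-0.005,-0.003,0.0115,0,0,0,-1]}}

```text
time: 28.2
tool_pos: [0.428, 0.1858, 0.1599]
tcp_rot: [-3.123, -0.286, 0.002]
wrist_force: [0.1, -0.4, 1.7]
width: -0.002
grip_force: 0.5
```

{"api": "jog_arm", "payload": {"deltas": [0,0,0.001,0,0,0,-1,0,0,0.001,0,0,0,-1]}}

```text
time: 28.4
tool_pos: [0.4284, 0.1864, 0.1594]
tcp_rot: [-3.122, -0.287, 0.001]
wrist_force: [-0.4, -0.9, 4.9]
width: -0.001
grip_force: 2.2
```

{"api": "jog_arm", "payload": {"deltas": [0.014,0,0.001,0,0,0,-1,0.03,0,0.001,0,0,0,-1,0.045,0,-0.02,0,0,0,-1]}}

```text
time: 28.7
tool_pos: [0.4702, 0.1937, 0.1756]
tcp_rot: [-3.124, -0.287, 0.012]
wrist_force: [0.0, -0.6, -0.1]
width: -0.002
grip_force: 0.0
```

```bash
python3 -c "
from h import *
stripe('sE',8)
wheelchk()
go('over',SEAT+[0,0,.08],DOWN3)"
```

```text
sE [(26.0, 71), (25.0, 69), (27.0, 71), (28.0, 72), (25.0, 70), (24.0, 68), (27.0, 70), (27.0, 71)] t 29.1Traceback (most recent call last):
  File "<string>", line 4, in <module>
    wheelchk()
    ~~~~~~~~^^
  File "h.py", line 82, in wheelchk
    b=max(blobs(m,50),key=lambda t:t[1][4])[1]
      ~~~^^^^^^^^^^^^^^^^^^^^^^^^^^^^^^^^^^
ValueError: max() iterable argument is empty
```

Stripe moved from 48° to 26° and stayed there the moment the finger left, so C looks like it binds. A second, longer flick will confirm it.

{"api": "jog_arm", "payload": {"deltas": [-0.03,0.005,-0.01,0,0,0,-1,-0.053,0.006,0,0,0,0,-1,-0.053,0.006,0.012,0,0,0,-1,-0.053,0.006,0.012,0,0,0,-1]}}

```text
time: 29.6
tool_pos: [0.4195, 0.1783, 0.1646]
tcp_rot: [-3.123, -0.287, 0.007]
wrist_force: [-0.6, 0.1, -0.1]
width: 0.0
grip_force: 0.0
```

```bash
python3 -c "
from h import *
stripe('sF',2)
go('touch',SEAT+U*.060+[-.011,0,.043],DOWN2)"
```

```text
sF [(26.0, 70), (26.0, 71)] t 29.7
touch [ 0.003  -0.0057  0.0083] [-0.3  0.1  0.2] rows 0.2
```

{"api": "jog_arm", "payload": {"deltas": [0.001,-0.005,0.004,0,0,0,-1,0.001,-0.005,0.007,0,0,0,-1,0.001,-0.005,0.007,0,0,0,-1,0.014,-0.005,0.0075,0,0,0,-1,0.03,-0.005,0.0075,0,0,0,-1,0.048,-0.005,-0.01,0,0,0,-1]}}

```text
time: 30.3
tool_pos: [0.4663, 0.1918, 0.1744]
tcp_rot: [-3.124, -0.287, 0.01]
wrist_force: [0.3, -0.2, 0.4]
width: -0.002
grip_force: 0.0
```

```bash
python3 -c "
from h import *
stripe('sG',6)
go('over',SEAT+[0,0,.08],DOWN3)"
```

```text
sG [(-11.0, 51), (-13.0, 52), (-10.0, 52), (-15.0, 52), (-12.0, 49), (-15.0, 50)] t 30.6
over [-0.033   0.0609 -0.0197] [ -0.4  -0.1 -89.8] rows 10.5
```

C binds: the stripe moved another 38° or so under the finger and stopped dead. Picking it up for the red tray.

{"api": "jog_arm", "payload": {"deltas": [0,0,-0.03,0,0,-10,-1,-0.033,0.061,-0.02,0,0,-68,0,-0.033,0.061,-0.02,0,0,-68,0,-0.033,0.061,-0.02,0,0,-68,0,-0.033,0.061,-0.02,0,0,-68,0,-0.033,0.061,-0.02,0,0,-68,0,-0.033,0.061,-0.02,0,0,-68,0,-0.033,0.061,-0.02,0,0,-68,0]}}

```text
time: 31.4
tool_pos: [0.4446, 0.126, 0.1952]
tcp_rot: [-2.422, -1.991, -0.0]
wrist_force: [-0.3, -0.3, 0.2]
width: 0.501
grip_force: 0.0
```

{"api": "jog_arm", "payload": {"deltas": [0,0,0,0,0,-22,0,0,0,0,0,0,-22,0,0,0,0,0,0,-22,0,0,0,0,0,0,-22,0,0,0,0,0,0,-22,0]}}

```text
time: 31.9
tool_pos: [0.4451, 0.1261, 0.1956]
tcp_rot: [-2.008, -2.408, -0.003]
wrist_force: [-0.3, 0.1, -0.0]
width: 0.5
grip_force: 0.0
```

```bash
python3 -c "
from h import *
f=go('down',SEAT+[0,0,.005],DOWN3)
wheelchk()
trayfind()
"
```

```text
down [-0.0006  0.      0.0756] [-0.1 -0.3  0.1] rows 1.5
top bbox [274 235  11  20] ctr (np.float64(279.0), np.float64(244.5)) pred face/mid [302.1 240.8] [302.6 241. ] seated [275.1 247.6] [279.7 246.7]
side bbox [306 164  22  23] ctr (np.float64(316.5), np.float64(175.0)) pred face/mid [312.  182.2] [312.4 178.8] seated [316.7 176.9] [316.3 174.9]
[0.4455 0.1262 0.1959] [0.2 0.6 0.4]
red [0.6184 0.2272] [(np.float64(0.187), np.float64(-85.8)), (np.float64(0.195), np.float64(-176.3))]
green [ 0.6204 -0.0276] [(np.float64(0.186), np.float64(-88.1)), (np.float64(0.182), np.float64(-179.7))]
```

The red tray has been knocked to (0.618, 0.227), at 4°. Grip and lift, then use the new pose.

{"api": "jog_arm", "payload": {"deltas": [0,0,0.045,0,0,0,0,0,0,0.0755,0,0,0,0,0,0,0.0755,0,0,0,0,0,0,0.0755,0,0,0,-1,0,0,0.0755,0,0,0,-1,0,0,0.0755,0,0,0,-1,0,0,0.0755,0,0,0,-1], "squeeze": 60}}

```text
time: 32.75
tool_pos: [0.4447, 0.1265, 0.1224]
tcp_rot: [-2.005, -2.41, -0.001]
wrist_force: [-6.5, -1.3, 4.2]
width: 0.158
grip_force: 58.5
```

{"api": "jog_arm", "payload": {"deltas": [0,0,0,0,0,0,-1,0,0,-0.01,0,0,0,-1,0,0,-0.05,0,0,0,-1,0,0,-0.1,0,0,0,-1,0,0,-0.1,0,0,0,-1]}}

```text
time: 33.25
tool_pos: [0.4523, 0.1275, 0.2308]
tcp_rot: [2.006, 2.41, 0.027]
wrist_force: [1.4, 1.7, -2.9]
width: 0.159
grip_force: 59.4
```

```bash
python3 -c "
from h import *
print(st()[0]['wrist_force']);trayfind()
f=go('over',[.626,.1896,.2],lay(0,0,4,0))
"
```

```text
[ 1.37541761  1.67441657 -2.94986438]
red [0.6183 0.2271] [(np.float64(0.187), np.float64(-85.7)), (np.float64(0.195), np.float64(-176.1))]
green [ 0.6202 -0.0274] [(np.float64(0.186), np.float64(-87.9)), (np.float64(0.183), np.float64(-179.5))]
over [0.0294 0.1838 0.0296] [ 0.2 -0.8 96.5] rows 11.2
```

{"api": "jog_arm", "payload": {"deltas": [0.015,0.05,0,0,0,68,-1,0.015,0.1,0,0,0,68,-1,0.03,0.15,0,0,0,68,-1,0.03,0.184,0,0,0,68,-1,0.03,0.184,0.02,0,0,68,-1,0.03,0.184,0.03,0,0,68,-1,0.03,0.184,0.03,0,0,68,-1,0.03,0.184,0.03,0,0,68,-1]}}

```text
time: 34.1
tool_pos: [0.6203, 0.189, 0.1881]
tcp_rot: [-3.013, -0.868, 0.008]
wrist_force: [-0.2, -0.1, -3.8]
width: 0.158
grip_force: 59.7
```

```bash
python3 -c "
from h import *
f=go('over',[.626,.1896,.11],lay(0,0,4))
"
```

```text
over [0.0054 0.0031 0.078 ] [-2.3  8.1 28.1] rows 3.4
```

{"api": "jog_arm", "payload": {"deltas": [0.005,0.003,0.04,-2.3,8,28,-1,0.005,0.003,0.06,-2.3,8,28,-1,0.005,0.003,0.075,-2.3,8,28,-1,0.005,0.003,0.075,-2.3,8,28,-1,0.005,0.003,0.075,-2.3,8,28,-1]}}

```text
time: 34.6
tool_pos: [0.6247, 0.1894, 0.1131]
tcp_rot: [-3.127, -0.121, -0.215]
wrist_force: [0.6, 0.1, -3.4]
width: 0.16
grip_force: 59.6
```

```bash
python3 -c "
from h import *
k=cam('wrist','w6')
f=go('low',[.626,.1896,.039],lay(0,0,4))
"
```

```text
low [-0.0104  0.0001  0.0746] [-0.1  0.   0.5] rows 1.5
```

View pics/w6.png

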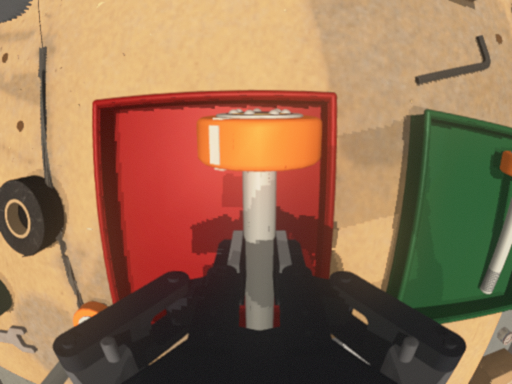

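The wheel at (260,143) is over the right half of the red tray, aligned. Roller D lies flat in green at (500,240). Lowering and releasing.

{"api": "jog_arm", "payload": {"deltas": [-0.005,0,0.04,0,0,0.5,-1,-0.01,0,0.065,0,0,0.5,-1,-0.0105,0,0.07,0,0,0.5,-1,-0.0105,0,0.075,0,0,0.5,-1,-0.0105,0,0.076,0,0,0.5,-1,-0.0105,0,0.076,0,0,0.5,-1]}}

```text
time: 35.25
tool_pos: [0.6294, 0.1904, 0.0411]
tcp_rot: [-3.124, -0.107, -0.228]
wrist_force: [-0.4, -0.2, -2.4]
width: 0.162
grip_force: 60.0
```

{"api": "jog_arm", "payload": {"deltas": [0,0,0.001,0,0,0,-1,0,0,0.001,0,0,0,-1]}}

```text
time: 35.45
tool_pos: [0.6294, 0.1904, 0.0403]
tcp_rot: [-3.124, -0.107, -0.228]
wrist_force: [-2.7, -0.4, 5.6]
width: 0.159
grip_force: 60.6
```

{"api": "jog_arm", "payload": {"deltas": [0,0,0,0,0,0,-0.5,0,0,0,0,0,0,-0.2,0,0,0,0,0,0,-0.2,0,0,0,0,0,0,-0.2,0.003,0,-0.03,0,0,0,-0.2,0.01,0,-0.08,0,0,0,-0.2,0.018,0,-0.13,0,0,0,-0.2,0.025,0,-0.18,0,0,0,-0.2]}}

```text
time: 36.25
tool_pos: [0.6266, 0.1895, 0.2194]
tcp_rot: [-3.125, -0.107, -0.221]
wrist_force: [1.2, 0.2, 0.9]
width: 0.401
grip_force: 0.0
```

```bash
python3 -c "
from h import *
trayfind()
f=go('B',[.379,.3625,.3],DOWN2)
"
```

```text
red [0.6146 0.2754] [(np.float64(0.091), np.float64(-85.1)), (np.float64(0.195), np.float64(-175.1))]
green [ 0.1908 -0.0384] [(np.float64(0.237), np.float64(-90.6)), (np.float64(0.186), np.float64(177.3))]
B [-0.227  -0.1889 -0.1046] [ 0.2 -9.  -6.4] rows 6.3
```

{"api": "jog_arm", "payload": {"deltas": [-0.1,-0.09,-0.105,0,-9,-6.4,0.2,-0.1,-0.09,-0.105,0,-9,-6.4,0.2,-0.23,-0.189,-0.105,0,-9,-6.4,0.2,-0.23,-0.189,-0.105,0,-9,-6.4,0.2,-0.23,-0.189,-0.105,0,-9,-6.4,0.2,-0.23,-0.189,-0.105,0,-9,-6.4,0.2,-0.23,-0.189,-0.105,0,-9,-6.4,0.2,-0.23,-0.189,-0.105,0,-9,-6.4,0.2]}}

```text
time: 37.1
tool_pos: [0.3697, 0.3631, 0.2902]
tcp_rot: [3.123, 0.288, -0.023]
wrist_force: [0.6, -0.6, 0.7]
width: 0.6
grip_force: 0.0
```

```bash
python3 -c "
from h import *
trayfind()
k=cam('top')
for ce,s_,l in blobs(orange2(k),60): print(ce,s_,plane(k,*ce,.022)[:2])
f=go('B',[.379,.3625,.19],DOWN2)
"
```

```text
red [0.6183 0.2271] [(np.float64(0.187), np.float64(-85.8)), (np.float64(0.195), np.float64(-176.2))]
green [ 0.6258 -0.0277] [(np.float64(0.189), np.float64(-89.1)), (np.float64(0.191), np.float64(179.3))]
[374.33108108 142.39864865] [364 139  21   8 148] [ 0.69636722 -0.070859  ]
[272.43949045 144.22292994] [259 140  25  10 157] [0.69578034 0.19504222]
[214.46153846 225.57692308] [201 217  22  22 130] [0.48538308 0.34810681]
[205.56410256 261.25641026] [198 257  19  14  78] [0.39461894 0.37132551]
B [ 0.0085 -0.0002  0.0996] [0.3 0.8 0.1] rows 2.0
```

{"api": "jog_arm", "payload": {"deltas": [0.0085,0,0.05,0,0.8,0,0.2,0.0085,0,0.1,0,0.8,0,0.2,0.0085,0,0.1,0,0.8,0,0.2,0.0085,0,0.1,0,0.8,0,0.2]}}

```text
time: 37.6
tool_pos: [0.3793, 0.3608, 0.1889]
tcp_rot: [3.122, 0.279, -0.006]
wrist_force: [0.3, 0.9, 0.6]
width: 0.6
grip_force: 0.0
```

```bash
python3 -c "
from h import *
f=go('B',[.379,.3625,.136],DOWN2)
"
```

```text
B [ 0.0003 -0.0021  0.0528] [ 0.4  0.3 -0.1] rows 1.1
```

{"api": "jog_arm", "payload": {"deltas": [0,-0.002,0.03,0.4,0,0,0.2,0,-0.002,0.053,0.4,0,0,0.2,0,-0.002,0.053,0.4,0,0,0.2,0,-0.002,0.053,0.4,0,0,0.2,0,-0.002,0.053,0.4,0,0,-1,0,-0.002,0.053,0.4,0,0,-1,0,-0.002,0.053,0.4,0,0,-1,0,-0.002,0.053,0.4,0,0,-1], "squeeze": 90}}

```text
time: 38.4
tool_pos: [0.3799, 0.3643, 0.1389]
tcp_rot: [-3.126, -0.282, -0.002]
wrist_force: [0.1, -2.8, 5.7]
width: 0.159
grip_force: 87.7
```

{"api": "jog_arm", "payload": {"deltas": [0,0,0,0,0,0,-1,0,0,0,0,0,0,-1,0,0,-0.03,0,0,0,-1,0,0,-0.08,0,0,0,-1,0,0,-0.13,0,0,0,-1,0,0,-0.18,0,0,0,-1,0,0,-0.2,0,0,0,-1,0,0,-0.2,0,0,0,-1]}}

```text
time: 39.2
tool_pos: [0.3805, 0.3649, 0.3418]
tcp_rot: [-3.122, -0.282, -0.009]
wrist_force: [0.7, 0.6, -3.8]
width: 0.155
grip_force: 88.6
```

{"api": "jog_arm", "payload": {"deltas": [0.002,0.05,0,8,0,0,-1,0.004,0.1,0,17,0,0,-1,0.006,0.15,0,25,0,0,-1,0.008,0.2,0,34,0,0,-1,0.01,0.25,0,42,0,0,-1,0.012,0.3,0,51,0,0,-1,0.012,0.35,0,60,0,0,-1,0.012,0.388,0.0,68,0,0,-1]}}

```text
time: 40.0
tool_pos: [0.4577, -0.0075, 0.3346]
tcp_rot: [-2.014, -0.177, 0.113]
wrist_force: [1.5, 1.3, -2.7]
width: 0.16
grip_force: 89.0
```

```bash
python3 -c "
from h import *
print(st()[0]['q'].round(2))
f=go('tilt',SEAT-U*.066+[0,-.0,.10],HOR2)
"
```

```text
[-0.57  0.19  1.89  0.77  1.9   0.74]
tilt [0.0114 0.0783 0.1129] [25.8 -0.2 -0.1] rows 3.0
```

{"api": "jog_arm", "payload": {"deltas": [0.0115,0.078,0.113,26,0,0,-1,0.0115,0.078,0.113,26,0,0,-1,0.0115,0.078,0.113,26,0,0,-1,0.0115,0.078,0.113,26,0,0,-1,0.0115,0.078,0.113,26,0,0,-1,0.0115,0.078,0.113,26,0,0,-1,0.0115,0.078,0.113,26,0,0,-1]}}

```text
time: 40.7
tool_pos: [0.4587, 0.0624, 0.2207]
tcp_rot: [-1.575, -0.149, 0.134]
wrist_force: [0.3, -0.3, -3.8]
width: 0.16
grip_force: 89.6
```

```bash
python3 -c "
from h import *
wheelchk()
f=go('low',SEAT-U*.067+[0,0,.003],HOR2)
"
```

```text
top bbox [275 236  13  27] ctr (np.float64(281.0), np.float64(249.0)) pred face/mid [276.6 249.4] [281.7 248.4] seated [275.1 247.6] [279.7 246.7]
side bbox [311 126  22  24] ctr (np.float64(321.5), np.float64(137.5)) pred face/mid [320.8 138.7] [320.3 136.9] seated [316.7 176.9] [316.3 174.9]
[0.4584 0.0626 0.2204] [-0.8  0.3 -2.7]
low [-0.0026  0.1024 -0.0013] [ 0.5 -0.   0.4] rows 2.0
```

{"api": "jog_arm", "payload": {"deltas": [-0.001,0.05,-0.001,0.5,0,0,-1,-0.001,0.09,-0.001,0.5,0,0,-1,-0.001,0.095,-0.001,0.5,0,0,-1,-0.001,0.1,-0.001,0.5,0,0,-1,-0.001,0.1,-0.001,0.5,0,0,-1,-0.001,0.1,-0.001,0.5,0,0,-1]}}

```text
time: 41.4
tool_pos: [0.4571, 0.0618, 0.1183]
tcp_rot: [-1.56, -0.142, 0.14]
wrist_force: [-0.4, 0.4, -3.2]
width: 0.159
grip_force: 89.6
```

{"api": "jog_arm", "payload": {"deltas": [0,0.002,0,0,0,0,-1,0,0.002,0,0,0,0,-1,0,0.002,0,0,0,0,-1]}}

```text
time: 41.7
tool_pos: [0.457, 0.0619, 0.1161]
tcp_rot: [-1.556, -0.14, 0.14]
wrist_force: [2.8, -1.7, 4.7]
width: 0.158
grip_force: 89.8
```

{"api": "jog_arm", "payload": {"deltas": [0,0.002,0,0,0,0,-1,0,0.002,0,0,0,0,-1,0,0.002,0,0,0,0,-1]}}

```text
time: 42.0
tool_pos: [0.4574, 0.0619, 0.1152]
tcp_rot: [-1.552, -0.139, 0.139]
wrist_force: [4.7, -1.8, 9.7]
width: 0.16
grip_force: 89.6
```

```bash
python3 -c "
from h import *
wheelchk()
"
```

```text
top bbox [273 236  12  23] ctr (np.float64(278.5), np.float64(247.0)) pred face/mid [275.2 247.1] [279.8 246.2] seated [275.1 247.6] [279.7 246.7]
side bbox [306 164  22  23] ctr (np.float64(316.5), np.float64(175.0)) pred face/mid [316.4 176.1] [316.  174.1] seated [316.7 176.9] [316.3 174.9]
[0.4575 0.0619 0.1152] [ 4.1  0.4 10.2]
```

Seated. Back off 2 mm, release, retreat, and go over the wheel.

{"api": "jog_arm", "payload": {"deltas": [0,-0.002,0,0,0,0,-1,0,-0.002,0,0,0,0,-0.4,0,-0.002,0,0,0,0,0,0,-0.002,0,0,0,0,0.2,0,-0.002,0,0,0,0,0.2,0,-0.002,-0.03,0,0,0,0.2,0,-0.002,-0.07,0,0,0,0.2,0,-0.002,-0.1,0,0,0,0.2]}}

```text
time: 42.9
tool_pos: [0.4741, -0.0375, 0.1134]
tcp_rot: [-1.558, -0.139, 0.144]
wrist_force: [0.6, 1.1, -0.1]
width: 0.599
grip_force: 0.0
```

{"api": "jog_arm", "payload": {"deltas": [0,-0.05,0,-10,0,0,0.2,0,-0.1,0,-68,0,0,-1,0,-0.15,0,-68,0,0,-1,0,-0.15,0.05,-68,0,0,-1,0,-0.15,0.1,-68,0,0,-1,0,-0.15,0.15,-68,0,0,-1,0,-0.15,0.15,-68,0,0,-1,0,-0.15,0.15,-68,0,0,-1]}}

```text
time: 43.7
tool_pos: [0.4468, 0.1112, 0.2658]
tcp_rot: [-2.745, -0.251, 0.047]
wrist_force: [-0.2, -0.9, -1.2]
width: -0.001
grip_force: 0.0
```

```bash
python3 -c "
from h import *
a=go('wt',SEAT+U*.060+[-.01,0,.055],DOWN2)
"
```

```text
wt [-0.0089 -0.035   0.1177] [-22.1  -0.1   0.1] rows 2.6
```

{"api": "jog_arm", "payload": {"deltas": [-0.009,-0.035,0.06,-22,0,0,-1,-0.009,-0.035,0.09,-22,0,0,-1,-0.009,-0.035,0.1,-22,0,0,-1,-0.009,-0.035,0.116,-22,0,0,-1,-0.009,-0.035,0.116,-22,0,0,-1,-0.009,-0.035,0.116,-22,0,0,-1]}}

```text
time: 44.3
tool_pos: [0.4243, 0.1838, 0.1705]
tcp_rot: [-3.121, -0.282, 0.006]
wrist_force: [0.1, -0.0, 0.5]
width: -0.001
grip_force: 0.0
```

```bash
python3 -c "
from h import *
a=go('touch',SEAT+U*.060+[-.009,0,.0435],DOWN2)
stripe('sH',2)
"
```

```text
touch [ 0.0012 -0.0009  0.012 ] [-0.4  0.2  0. ] rows 0.2
sH [(67.0, 62), (69.0, 64)] t 44.4
```

{"api": "jog_arm", "payload": {"deltas": [0,0,0.008,0,0,0,-1,0,0,0.012,0,0,0,-1,0,0,0.012,0,0,0,-1,0.013,0,0.0125,0,0,0,-1,0.029,0,0.0125,0,0,0,-1,0.047,0,-0.008,0,0,0,-1]}}

```text
time: 45.0
tool_pos: [0.4694, 0.1911, 0.176]
tcp_rot: [-3.123, -0.28, 0.014]
wrist_force: [-0.1, -0.1, 0.3]
width: 0.0
grip_force: 0.0
```

```bash
python3 -c "
from h import *
stripe('sI',8)
go('over',SEAT+[0,0,.08],DOWN3)"
```

```text
sI [(46.0, 71), (44.0, 68), (38.0, 69), (28.0, 64), (22.0, 47), (25.0, 39), (17.0, 42), (5.0, 50)] t 45.4
over [-0.0363  0.0603 -0.0176] [ -0.5  -0.2 -90. ] rows 10.5
```

```bash
python3 -c "
from h import *
stripe('sJ',5)"
```

```text
sJ [(18.0, 52), (34.0, 46), (55.0, 41), (63.0, 35), (70.0, 32)] t 45.65
```

{"api": "jog_arm", "payload": {"deltas": [0,0,-0.03,0,0,-10,-1,-0.036,0.06,-0.018,0,0,-68,0,-0.036,0.06,-0.018,0,0,-68,0,-0.036,0.06,-0.018,0,0,-68,0,-0.036,0.06,-0.018,0,0,-68,0,-0.036,0.06,-0.018,0,0,-68,0,-0.036,0.06,-0.018,0,0,-68,0,-0.036,0.06,-0.018,0,0,-68,0]}}

```text
time: 46.45
tool_pos: [0.4465, 0.1268, 0.1964]
tcp_rot: [-2.424, -1.986, -0.004]
wrist_force: [0.2, 0.1, 0.1]
width: 0.5
grip_force: 0.0
```

{"api": "jog_arm", "payload": {"deltas": [0,0,0,0,0,-22,0,0,0,0,0,0,-22,0,0,0,0,0,0,-22,0,0,0,0,0,0,-22,0,0,0,0,0,0,-22,0]}}

```text
time: 46.95
tool_pos: [0.4465, 0.1268, 0.1964]
tcp_rot: [-2.011, -2.404, -0.006]
wrist_force: [0.5, -0.4, -0.5]
width: 0.504
grip_force: 0.0
```

```bash
python3 -c "
from h import *
stripe('sK',1)
f=go('down',SEAT+[0,0,.005],DOWN3)
trayfind()
"
```

```text
sK [(42.0, 73)] t 47.0
down [-0.0012 -0.0015  0.0764] [-0.1 -0.5 -0.1] rows 1.5
red [0.6185 0.227 ] [(np.float64(0.187), np.float64(-85.9)), (np.float64(0.195), np.float64(-176.3))]
green [ 0.6204 -0.0277] [(np.float64(0.186), np.float64(-88.1)), (np.float64(0.182), np.float64(-179.7))]
```

B's stripe keeps moving for about a second after the finger left, so it runs free and goes in green slot 2 at (0.629, 0.0105).

{"api": "jog_arm", "payload": {"deltas": [-0.001,-0.001,0.045,0,0,0,0,-0.001,-0.001,0.076,0,0,0,0,-0.001,-0.001,0.076,0,0,0,0,-0.001,-0.001,0.076,0,0,0,-1,-0.001,-0.001,0.076,0,0,0,-1,-0.001,-0.001,0.076,0,0,0,-1,-0.001,-0.001,0.076,0,0,0,-1], "squeeze": 60}}

```text
time: 47.75
tool_pos: [0.4448, 0.1261, 0.1222]
tcp_rot: [-2.007, -2.405, -0.004]
wrist_force: [-5.6, -1.4, 3.1]
width: 0.164
grip_force: 58.5
```

{"api": "jog_arm", "payload": {"deltas": [0,0,0,0,0,0,-1,0,0,-0.01,0,0,0,-1,0,0,-0.05,0,0,0,-1,0,0,-0.1,0,0,0,-1,0,0,-0.1,0,0,0,-1]}}

```text
time: 48.25
tool_pos: [0.452, 0.1268, 0.2305]
tcp_rot: [2.011, 2.409, 0.029]
wrist_force: [2.6, 0.8, -1.6]
width: 0.156
grip_force: 59.4
```

```bash
python3 -c "
from h import *
f=go('over',[.629,.0105,.2],lay(0,0,.5,0))
"
```

```text
over [-0.1463  0.1528  0.0318] [ 0.3 -1.2 99.8] rows 11.6
```

{"api": "jog_arm", "payload": {"deltas": [-0.03,0.035,0,0,0,68,-1,-0.065,0.07,0,0,0,68,-1,-0.1,0.11,0,0,0,68,-1,-0.14,0.15,0,0,0,68,-1,-0.146,0.153,0.02,0,0,68,-1,-0.146,0.153,0.03,0,0,68,-1,-0.146,0.153,0.03,0,0,68,-1,-0.146,0.153,0.03,0,0,68,-1]}}

```text
time: 49.05
tool_pos: [0.6225, 0.009, 0.1884]
tcp_rot: [-3.012, -0.861, 0.002]
wrist_force: [0.5, 0.9, -2.7]
width: 0.159
grip_force: 59.5
```

```bash
python3 -c "
from h import *
f=go('over',[.629,.0105,.11],lay(0,0,.5))
"
```

```text
over [0.0062 0.0028 0.0784] [-2.7  7.9 31.3] rows 3.8
```

{"api": "jog_arm", "payload": {"deltas": [0.006,0.002,0.04,-2.6,8,31.5,-1,0.006,0.002,0.06,-2.6,8,31.5,-1,0.006,0.002,0.075,-2.6,8,31.5,-1,0.006,0.002,0.075,-2.6,8,31.5,-1,0.006,0.002,0.075,-2.6,8,31.5,-1,0.006,0.002,0.075,-2.6,8,31.5,-1]}}

```text
time: 49.65
tool_pos: [0.6289, 0.0115, 0.1149]
tcp_rot: [-3.13, -0.024, -0.224]
wrist_force: [0.7, -0.8, -2.5]
width: 0.16
grip_force: 59.5
```

```bash
python3 -c "
from h import *
k=cam('wrist','w7')
f=go('low',[.629,.0105,.039],lay(0,0,.5))
"
```

```text
low [-0.0113  0.0011  0.0753] [-0.2 -0.2  0.3] rows 1.5
```

View pics/w7.png

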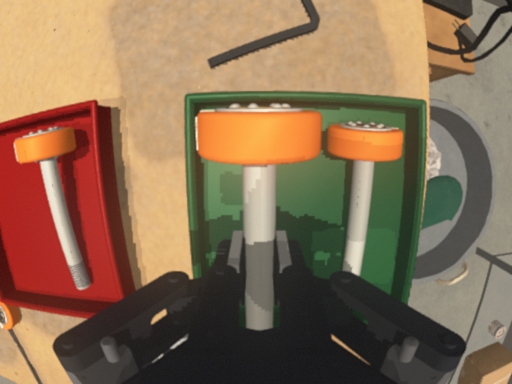

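The held roller at (260,137) is beside D at (365,142) in green, with C lying flat in red at (48,150). Lowering.

{"api": "jog_arm", "payload": {"deltas": [-0.005,0.001,0.04,0,0,0,-1,-0.01,0.001,0.065,0,0,0,-1,-0.012,0.001,0.07,0,0,0,-1,-0.012,0.001,0.075,0,0,0,-1,-0.012,0.001,0.0765,0,0,0,-1,-0.012,0.001,0.0765,0,0,0,-1]}}

```text
time: 50.3
tool_pos: [0.6293, 0.0106, 0.0398]
tcp_rot: [-3.13, -0.021, -0.228]
wrist_force: [-2.8, 0.1, 1.4]
width: 0.162
grip_force: 60.3
```

{"api": "jog_arm", "payload": {"deltas": [0,0,0.001,0,0,0,-1,0,0,0.001,0,0,0,-1]}}

```text
time: 50.5
tool_pos: [0.6298, 0.0106, 0.0395]
tcp_rot: [-3.13, -0.021, -0.229]
wrist_force: [-7.0, -0.0, 10.5]
width: 0.156
grip_force: 61.2
```

Back off 1.5 mm, release, rise, then go to A.

{"api": "jog_arm", "payload": {"deltas": [0,0,-0.0015,0,0,0,-1,0,0,-0.0015,0,0,0,-0.5,0,0,-0.0015,0,0,0,-0.2,0,0,-0.0015,0,0,0,-0.2,0.003,0,-0.03,0,0,0,-0.2,0.01,0,-0.08,0,0,0,-0.2,0.018,0,-0.13,0,0,0,-0.2,0.025,0,-0.18,0,0,0,-0.2]}}

```text
time: 51.3
tool_pos: [0.6265, 0.0103, 0.2171]
tcp_rot: [-3.131, -0.02, -0.222]
wrist_force: [1.2, -0.0, -0.2]
width: 0.397
grip_force: 0.0
```

```bash
python3 -c "
from h import *
f=go('A',[.4803,.3543,.3],DOWN2)
"
```

```text
A [-0.1288 -0.3461 -0.1013] [ 0.6 -8.1 -9.6] rows 7.7
```

{"api": "jog_arm", "payload": {"deltas": [-0.1,-0.1,-0.1,0.6,-8,-9.6,0.2,-0.1,-0.1,-0.1,0.6,-8,-9.6,0.2,-0.129,-0.346,-0.1,0.6,-8,-9.6,0.2,-0.129,-0.346,-0.1,0.6,-8,-9.6,0.2,-0.129,-0.346,-0.1,0.6,-8,-9.6,0.2,-0.129,-0.346,-0.1,0.6,-8,-9.6,0.2,-0.129,-0.346,-0.1,0.6,-8,-9.6,0.2,-0.129,-0.346,-0.1,0.6,-8,-9.6,0.2]}}

```text
time: 52.1
tool_pos: [0.4798, 0.3562, 0.2974]
tcp_rot: [-3.128, -0.283, -0.004]
wrist_force: [1.1, -0.5, -0.5]
width: 0.6
grip_force: 0.0
```

```bash
python3 -c "
from h import *
trayfind()
k=cam('top')
for ce,s_,l in blobs(orange2(k),60): print(ce,s_,plane(k,*ce,.041)[:2])
f=go('A',[.4803,.3543,.19],DOWN2)
"
```

```text
red [0.6183 0.2272] [(np.float64(0.187), np.float64(-85.8)), (np.float64(0.194), np.float64(-176.2))]
green [ 0.622  -0.0594] [(np.float64(0.125), np.float64(-89.5)), (np.float64(0.181), np.float64(178.9))]
[344.18674699 142.36746988] [334 138  22   9 166] [0.69390699 0.01150401]
[374.51829268 142.51219512] [364 139  22   8 164] [ 0.69228897 -0.06597711]
[272.95031056 144.26086957] [261 140  24  11 161] [0.69189539 0.19433   ]
A [1.000e-04 6.300e-03 1.079e-01] [-0.2 -0.2  0.4] rows 2.2
```

{"api": "jog_arm", "payload": {"deltas": [0,0.002,0.05,0,0,0.2,0.2,0,0.002,0.108,0,0,0.2,0.2,0,0.002,0.108,0,0,0.2,0.2,0,0.002,0.108,0,0,0.2,0.2]}}

```text
time: 52.6
tool_pos: [0.4799, 0.3509, 0.1869]
tcp_rot: [3.127, 0.277, -0.004]
wrist_force: [-0.2, 0.3, 0.9]
width: 0.598
grip_force: 0.0
```

```bash
python3 -c "
from h import *
f=go('A',[.4803,.3543,.137],DOWN2)
"
```

```text
A [ 0.0011 -0.0034  0.0499] [ 0.1  0.2 -0.2] rows 1.0
```

{"api": "jog_arm", "payload": {"deltas": [0.001,-0.003,0.03,0,0,0,0.2,0.001,-0.003,0.05,0,0,0,0.2,0.001,-0.003,0.05,0,0,0,0.2,0.001,-0.003,0.05,0,0,0,0.2,0.001,-0.003,0.05,0,0,0,-1,0.001,-0.003,0.05,0,0,0,-1,0.001,-0.003,0.05,0,0,0,-1,0.001,-0.003,0.05,0,0,0,-1], "squeeze": 90}}

```text
time: 53.4
tool_pos: [0.4829, 0.3559, 0.1414]
tcp_rot: [-3.128, -0.278, -0.008]
wrist_force: [-0.4, -2.1, 6.4]
width: 0.161
grip_force: 87.7
```

{"api": "jog_arm", "payload": {"deltas": [0,0,0,0,0,0,-1,0,0,0,0,0,0,-1,0,0,-0.03,0,0,0,-1,0,0,-0.08,0,0,0,-1,0,0,-0.13,0,0,0,-1,0,0,-0.18,0,0,0,-1,0,0,-0.2,0,0,0,-1,0,0,-0.2,0,0,0,-1]}}

```text
time: 54.2
tool_pos: [0.4828, 0.3565, 0.3442]
tcp_rot: [-3.124, -0.277, -0.015]
wrist_force: [0.2, 0.0, -3.5]
width: 0.156
grip_force: 88.6
```

{"api": "jog_arm", "payload": {"deltas": [-0.011,0.047,0,8,0,0,-1,-0.022,0.094,0,17,0,0,-1,-0.033,0.14,0,25,0,0,-1,-0.044,0.187,0,34,0,0,-1,-0.055,0.234,0,42,0,0,-1,-0.066,0.28,0,51,0,0,-1,-0.077,0.33,0,60,0,0,-1,-0.087,0.364,0.0,68,0,0,-1]}}

```text
time: 55.0
tool_pos: [0.4591, -0.0215, 0.3368]
tcp_rot: [-1.948, -0.169, 0.112]
wrist_force: [1.0, 0.6, -3.6]
width: 0.157
grip_force: 89.0
```

```bash
python3 -c "
from h import *
f=go('tilt',SEAT-U*.067+[0,-.0,.10],HOR2)
"
```

```text
tilt [0.0117 0.0828 0.1204] [21.9 -0.5 -0. ] rows 2.9
```

{"api": "jog_arm", "payload": {"deltas": [0.012,0.082,0.117,22,-0.5,0,-1,0.012,0.082,0.117,22,-0.5,0,-1,0.012,0.082,0.117,22,-0.5,0,-1,0.012,0.082,0.117,22,-0.5,0,-1,0.012,0.082,0.117,22,-0.5,0,-1,0.012,0.082,0.117,22,-0.5,0,-1,0.012,0.082,0.117,22,-0.5,0,-1]}}

```text
time: 55.7
tool_pos: [0.4592, 0.0592, 0.2207]
tcp_rot: [-1.573, -0.15, 0.14]
wrist_force: [-0.4, 0.8, -2.9]
width: 0.154
grip_force: 89.6
```

```bash
python3 -c "
from h import *
wheelchk()
f=go('low',SEAT-U*.069+[0,0,.003],HOR2)
"
```

```text
top bbox [275 238  14  26] ctr (np.float64(281.5), np.float64(250.5)) pred face/mid [278.2 249.4] [283.4 248.4] seated [275.1 247.6] [279.7 246.7]
side bbox [311 126  24  24] ctr (np.float64(322.5), np.float64(137.5)) pred face/mid [321. 138.] [320.5 136.2] seated [316.7 176.9] [316.3 174.9]
[0.4591 0.0593 0.2207] [ 0.2 -0.4 -3.4]
low [-2.500e-03  1.027e-01 -1.000e-04] [0.5 0.3 0.3] rows 2.1
```

{"api": "jog_arm", "payload": {"deltas": [0.001,0.05,0,0.5,0,0,-1,0.001,0.09,0,0.5,0,0,-1,0.001,0.095,0,0.5,0,0,-1,0.001,0.1,0,0.5,0,0,-1,0.001,0.1,0,0.5,0,0,-1,0.001,0.1,0,0.5,0,0,-1]}}

```text
time: 56.4
tool_pos: [0.46, 0.0595, 0.1205]
tcp_rot: [-1.561, -0.148, 0.143]
wrist_force: [0.5, -0.2, -2.8]
width: 0.158
grip_force: 89.7
```

{"api": "jog_arm", "payload": {"deltas": [0,0.002,0,0,0,0,-1,0,0.002,0,0,0,0,-1,0,0.002,0,0,0,0,-1]}}

```text
time: 56.7
tool_pos: [0.4595, 0.0599, 0.1173]
tcp_rot: [-1.561, -0.146, 0.145]
wrist_force: [1.1, 0.3, -3.4]
width: 0.16
grip_force: 89.8
```

```bash
python3 -c "
from h import *
wheelchk()
"
```

```text
top bbox [273 237  12  23] ctr (np.float64(278.5), np.float64(248.0)) pred face/mid [276.1 246.7] [280.7 245.8] seated [275.1 247.6] [279.7 246.7]
side bbox [307 164  22  23] ctr (np.float64(317.5), np.float64(175.0)) pred face/mid [316.1 175.4] [315.7 173.4] seated [316.7 176.9] [316.3 174.9]
[0.4594 0.0599 0.1171] [ 0.7  0.2 -2.8]
```

{"api": "jog_arm", "payload": {"deltas": [0,0.002,0,0,0,0,-1,0,0.002,0,0,0,0,-1,0,0.002,0,0,0,0,-1]}}

```text
time: 57.1
tool_pos: [0.4596, 0.0599, 0.116]
tcp_rot: [-1.557, -0.145, 0.144]
wrist_force: [2.1, 0.0, 6.2]
width: 0.158
grip_force: 89.6
```

{"api": "jog_arm", "payload": {"deltas": [0,0.001,0,0,0,0,-1,0,0.001,0,0,0,0,-1]}}

```text
time: 57.3
tool_pos: [0.4597, 0.0599, 0.1158]
tcp_rot: [-1.556, -0.146, 0.144]
wrist_force: [2.7, 1.2, 8.2]
width: 0.161
grip_force: 89.5
```

{"api": "jog_arm", "payload": {"deltas": [0,-0.0015,0,0,0,0,-1,0,-0.0015,0,0,0,0,-0.4,0,-0.0015,0,0,0,0,0,0,-0.0015,0,0,0,0,0.2,0,-0.0015,0,0,0,0,0.2,0,-0.0015,-0.03,0,0,0,0.2,0,-0.0015,-0.07,0,0,0,0.2,0,-0.0015,-0.1,0,0,0,0.2]}}

```text
time: 58.1
tool_pos: [0.4778, -0.0397, 0.1146]
tcp_rot: [-1.561, -0.146, 0.146]
wrist_force: [1.0, 0.5, -0.1]
width: 0.602
grip_force: 0.0
```

{"api": "jog_arm", "payload": {"deltas": [0,-0.05,0,-10,0,0,0.2,0,-0.1,0,-68,0,0,-1,0,-0.15,0,-68,0,0,-1,0,-0.15,0.05,-68,0,0,-1,0,-0.15,0.1,-68,0,0,-1,0,-0.15,0.15,-68,0,0,-1,0,-0.15,0.15,-68,0,0,-1,0,-0.15,0.15,-68,0,0,-1]}}

```text
time: 58.9
tool_pos: [0.4493, 0.1092, 0.2667]
tcp_rot: [-2.747, -0.259, 0.045]
wrist_force: [-0.5, 0.1, -0.6]
width: -0.001
grip_force: 0.0
```

```bash
python3 -c "
from h import *
wheelchk()
a=go('wt',SEAT+U*.060+[-.01,0,.055],DOWN2)
"
```

```text
top bbox [273 236  12  22] ctr (np.float64(278.5), np.float64(246.5)) pred face/mid [290.6 244.3] [292.7 244.1] seated [275.1 247.6] [279.7 246.7]
side bbox [306 165  23  22] ctr (np.float64(317.0), np.float64(175.5)) pred face/mid [315.7 161.1] [316.  156.9] seated [316.7 176.9] [316.3 174.9]
[0.4498 0.1109 0.2682] [0.1 0.7 0.5]
wt [-0.0116 -0.0349  0.1202] [-22.2  -0.2   0.7] rows 2.6
```

{"api": "jog_arm", "payload": {"deltas": [-0.012,-0.036,0.06,-22,0,0.7,-1,-0.012,-0.036,0.09,-22,0,0.7,-1,-0.012,-0.036,0.1,-22,0,0.7,-1,-0.012,-0.036,0.118,-22,0,0.7,-1,-0.012,-0.036,0.118,-22,0,0.7,-1,-0.012,-0.036,0.118,-22,0,0.7,-1]}}

```text
time: 59.6
tool_pos: [0.4231, 0.1818, 0.1687]
tcp_rot: [-3.125, -0.27, 0.011]
wrist_force: [0.7, -0.4, -0.8]
width: -0.003
grip_force: 0.0
```

```bash
python3 -c "
from h import *
a=go('touch',SEAT+U*.060+[-.01,0,.0435],DOWN2)
stripe('sL',2)
"
```

```text
touch [ 0.0017 -0.0029  0.0102] [-0.3  0.4 -0.4] rows 0.2
sL [(36.0, 68), (37.0, 72)] t 59.7
```

{"api": "jog_arm", "payload": {"deltas": [0.001,-0.003,0.007,0,0,0,-1,0.001,-0.003,0.0105,0,0,0,-1,0.001,-0.003,0.0105,0,0,0,-1,0.014,-0.003,0.011,0,0,0,-1,0.03,-0.003,0.011,0,0,0,-1,0.048,-0.003,-0.009,0,0,0,-1]}}

```text
time: 60.3
tool_pos: [0.4695, 0.1933, 0.1762]
tcp_rot: [-3.126, -0.272, 0.013]
wrist_force: [0.3, 0.0, -0.4]
width: 0.001
grip_force: 0.0
```

```bash
python3 -c "
from h import *
stripe('sM',10)
go('over',SEAT+[0,0,.08],DOWN3)"
```

```text
sM [(18.0, 40), (18.0, 40), (17.0, 40), (19.0, 43), (17.0, 42), (19.0, 43), (17.0, 44), (18.0, 45), (18.0, 40), (19.0, 41)] t 60.8
over [-0.0361  0.0624 -0.0171] [ -0.4  -0.1 -90.4] rows 10.5
```

A moved from 37° to 18° under the finger and stopped dead, so it binds and goes in red. Regrasping.

{"api": "jog_arm", "payload": {"deltas": [0,0,-0.03,0,0,-10,-1,-0.036,0.062,-0.017,0,0,-68,0,-0.036,0.062,-0.017,0,0,-68,0,-0.036,0.062,-0.017,0,0,-68,0,-0.036,0.062,-0.017,0,0,-68,0,-0.036,0.062,-0.017,0,0,-68,0,-0.036,0.062,-0.017,0,0,-68,0,-0.036,0.062,-0.017,0,0,-68,0]}}

```text
time: 61.6
tool_pos: [0.4455, 0.1266, 0.1954]
tcp_rot: [-2.432, -1.98, -0.001]
wrist_force: [0.4, 0.3, 0.1]
width: 0.498
grip_force: 0.0
```

{"api": "jog_arm", "payload": {"deltas": [0,0,0,0,0,-22,0,0,0,0,0,0,-22,0,0,0,0,0,0,-22,0,0,0,0,0,0,-22,0,0,0,0,0,0,-22,0]}}

```text
time: 62.1
tool_pos: [0.4457, 0.1267, 0.1955]
tcp_rot: [-2.019, -2.399, -0.003]
wrist_force: [0.1, -0.5, -0.5]
width: 0.498
grip_force: 0.0
```

```bash
python3 -c "
from h import *
f=go('down',SEAT+[0,0,.005],DOWN3)
trayfind();stripe('sN',1)
"
```

```text
down [-0.001  -0.0006  0.0755] [-0.1 -0.3 -0.5] rows 1.5
red [0.6185 0.2272] [(np.float64(0.187), np.float64(-85.8)), (np.float64(0.195), np.float64(-176.3))]
green [ 0.6214 -0.0515] [(np.float64(0.139), np.float64(-88.6)), (np.float64(0.182), np.float64(179.8))]
sN [(-20.0, 66)] t 62.2
```

```bash
python3 -c "
from h import *
stripe('sO',3)
L=cv2.imread('pics/sL.png');M=cv2.imread('pics/sM.png');O=cv2.imread('pics/sO.png')
cv2.imwrite('pics/cmp.png',np.vstack([np.hstack([L[:,:240],M[:,:480]]),O]))
"
```

```text
sO [(-20.0, 64), (-17.0, 66), (-20.0, 65)] t 62.35
```

View pics/cmp.png

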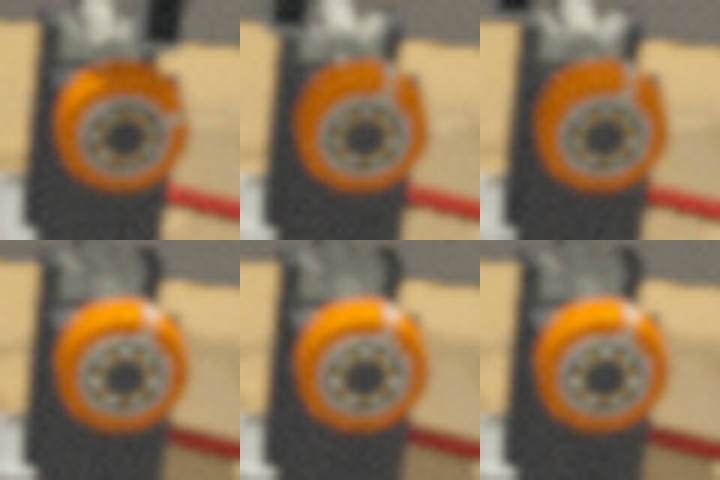

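Stripe is at about 3 o'clock before the flick and about 1 o'clock in every frame after it, including the bottom row. Only the lighting changed, so A binds. Gripping it for red.

{"api": "jog_arm", "payload": {"deltas": [-0.001,-0.001,0.045,0,0,0,0,-0.001,-0.001,0.0755,0,0,0,0,-0.001,-0.001,0.0755,0,0,0,0,-0.001,-0.001,0.0755,0,0,0,-1,-0.001,-0.001,0.0755,0,0,0,-1,-0.001,-0.001,0.0755,0,0,0,-1,-0.001,-0.001,0.0755,0,0,0,-1], "squeeze": 60}}

```text
time: 63.05
tool_pos: [0.4448, 0.1259, 0.122]
tcp_rot: [-2.016, -2.401, -0.003]
wrist_force: [-5.6, -0.7, 1.9]
width: 0.161
grip_force: 58.4
```

{"api": "jog_arm", "payload": {"deltas": [0,0,0,0,0,0,-1,0,0,-0.01,0,0,0,-1,0,0,-0.05,0,0,0,-1,0,0,-0.1,0,0,0,-1,0,0,-0.1,0,0,0,-1]}}

```text
time: 63.55
tool_pos: [0.4513, 0.1267, 0.2299]
tcp_rot: [2.017, 2.401, 0.025]
wrist_force: [1.8, 0.1, -2.6]
width: 0.158
grip_force: 59.4
```

```bash
python3 -c "
from h import *
f=go('over',[.621,.2655,.2],lay(0,0,4,0))
"
```

```text
over [0.1072 0.1906 0.0336] [ 0.4 -1.  95.9] rows 11.2
```

{"api": "jog_arm", "payload": {"deltas": [0.025,0.045,0,0,0,68,-1,0.05,0.09,0,0,0,68,-1,0.075,0.135,0,0,0,68,-1,0.1,0.18,0,0,0,68,-1,0.107,0.19,0.01,0,0,68,-1,0.107,0.19,0.03,0,0,68,-1,0.107,0.19,0.03,0,0,68,-1,0.107,0.19,0.03,0,0,68,-1]}}

```text
time: 64.35
tool_pos: [0.6134, 0.2638, 0.1887]
tcp_rot: [-3.018, -0.854, 0.006]
wrist_force: [0.8, -0.4, -3.7]
width: 0.161
grip_force: 59.5
```

```bash
python3 -c "
from h import *
f=go('over',[.621,.2655,.11],lay(0,0,4))
"
```

```text
over [0.0076 0.003  0.0787] [-2.2  8.1 27.5] rows 3.4
```

{"api": "jog_arm", "payload": {"deltas": [0.0075,0.002,0.04,-2.3,8,27.5,-1,0.0075,0.002,0.06,-2.3,8,27.5,-1,0.0075,0.002,0.075,-2.3,8,27.5,-1,0.0075,0.002,0.075,-2.3,8,27.5,-1,0.0075,0.002,0.075,-2.3,8,27.5,-1,0.0075,0.002,0.075,-2.3,8,27.5,-1]}}

```text
time: 64.95
tool_pos: [0.6216, 0.2667, 0.116]
tcp_rot: [-3.126, -0.121, -0.223]
wrist_force: [0.4, 0.7, -4.1]
width: 0.159
grip_force: 59.4
```

```bash
python3 -c "
from h import *
k=cam('wrist','w8')
f=go('low',[.621,.2655,.039],lay(0,0,4))
"
```

```text
low [-0.012   0.0012  0.0764] [-0.1 -0.2  0.4] rows 1.5
```

View pics/w8.png

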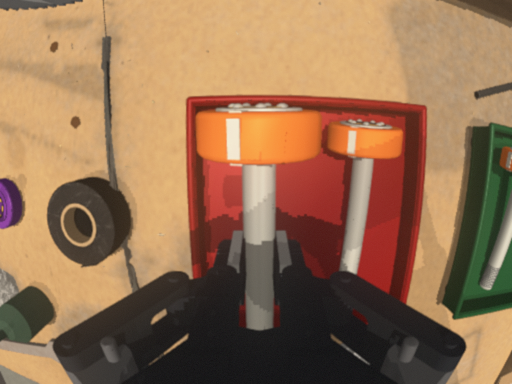

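The held roller at (260,137) is in the left half of red, beside C at (365,140), with clearance. Lowering.

{"api": "jog_arm", "payload": {"deltas": [-0.005,0.001,0.04,0,0,0.4,-1,-0.01,0.001,0.065,0,0,0.4,-1,-0.012,0.001,0.07,0,0,0.4,-1,-0.012,0.001,0.075,0,0,0.4,-1,-0.012,0.001,0.0765,0,0,0.4,-1,-0.012,0.001,0.0765,0,0,0.4,-1]}}

```text
time: 65.6
tool_pos: [0.6219, 0.2659, 0.0401]
tcp_rot: [-3.125, -0.108, -0.227]
wrist_force: [-0.4, -0.6, -1.4]
width: 0.165
grip_force: 59.7
```

{"api": "jog_arm", "payload": {"deltas": [0,0,0.001,0,0,0,-1,0,0,0.001,0,0,0,-1]}}

```text
time: 65.8
tool_pos: [0.6219, 0.266, 0.0395]
tcp_rot: [-3.125, -0.108, -0.227]
wrist_force: [-2.4, -0.7, 3.9]
width: 0.161
grip_force: 60.4
```

{"api": "jog_arm", "payload": {"deltas": [0,0,-0.0005,0,0,0,-0.5,0,0,-0.0005,0,0,0,-0.2,0,0,-0.0005,0,0,0,-0.2,0,0,-0.0005,0,0,0,-0.2,0.003,0,-0.03,0,0,0,-0.2,0.01,0,-0.08,0,0,0,-0.2,0.018,0,-0.13,0,0,0,-0.2,0.025,0,-0.18,0,0,0,-0.2]}}

```text
time: 66.6
tool_pos: [0.6192, 0.265, 0.2183]
tcp_rot: [-3.127, -0.109, -0.22]
wrist_force: [0.5, 0.5, 0.1]
width: 0.399
grip_force: 0.0
```

{"api": "jog_arm", "payload": {"deltas": [-0.05,0,-0.1,0,0,0,-0.2,-0.1,0,-0.1,0,0,0,-0.2,-0.15,-0.05,-0.1,0,0,0,-0.2,-0.2,-0.1,-0.1,0,0,0,-0.2,-0.2,-0.1,-0.1,0,0,0,-0.2,-0.2,-0.1,-0.1,0,0,0,-0.2,-0.2,-0.1,-0.1,0,0,0,-0.2,-0.2,-0.1,-0.1,0,0,0,-0.2]}}

```text
time: 67.4
tool_pos: [0.4009, 0.3503, 0.288]
tcp_rot: [-3.126, -0.111, -0.222]
wrist_force: [-0.2, 0.3, 0.8]
width: 0.397
grip_force: 0.0
```

```bash
python3 -c "
from h import *
k=cam('top')
for ce,s_,l in blobs(orange2(k),60): print(ce,plane(k,*ce,.041)[:2])
trayfind()
d=cam('side')
cv2.imwrite('pics/fin.png',np.hstack([cv2.resize(k['color'][110:290,120:410],(390,242)),cv2.resize(d['color'][130:340,140:380],(390,341))[:242]]))
cv2.imwrite('pics/fin.png',cv2.resize(k['color'][110:290,120:410],None,fx=2.5,fy=2.5,interpolation=cv2.INTER_CUBIC))
"
```

```text
[344.23333333 142.19333333] [0.69435823 0.01137035]
[374.61333333 142.37333333] [ 0.69264594 -0.0662335 ]
[272.91390728 144.25165563] [0.69192092 0.19442321]
[246.46938776 146.35714286] [0.68751158 0.26255959]
red [0.6184 0.2273] [(np.float64(0.187), np.float64(-85.7)), (np.float64(0.194), np.float64(-176.1))]
green [0.1746 0.5166] [(np.float64(0.278), np.float64(-90.5)), (np.float64(0.146), np.float64(179.9))]
```

View pics/fin.png

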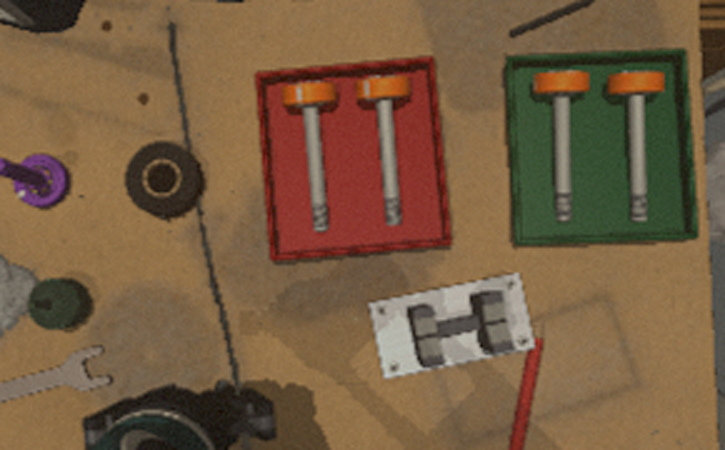

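Two rollers lie flat in red (crop (310,95), (385,90)) and two in green ((560,85), (636,85)). The bystanders are undisturbed and the gripper is empty and clear. Handing in.

```bash
python3 -c "
from h import *
print(finish_job())"
```

```text
the job is handed in; nothing more can be done
None
```

All four rollers were seated in the V-blocks, spun and sorted: the two that ran free lie flat in the green tray, the two that bound lie flat in the red one, and the job was handed in at about 67 s with no score reported back.

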